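# Unpack the stained glass jars from their case and brush them out

### The arm

A 7-joint arm with a two-finger parallel gripper is mounted at the origin on a cart in front of the work surface, level with it; the furniture and walls round the work are solid. World frame = base frame: x ahead of the robot, y to its left, z up, the work surface at z = 0. Lengths are in m, angles in rad, forces in N, time in s.
With the tool pointing down it reaches from about 0.425 to 0.875 m from the base axis. Payload 4.7 kg.
Tool frame: the origin (TCP) lies on the front face of the gripper's body, between the roots of the fingers; the fingertips stand nose_length ahead of it and the grasp point (between the pads) lies 51 mm ahead of it (nose_length is the distance from the TCP to the fingertips, in m); z points along the fingers, y is the line along which they close (so a half turn about z gives the same grasp; the last joint's range is limited). The gripper opens to 87 mm and grips with 3 to 60 N. Pads are 19 mm wide; open, the fingers measure 117 mm over their backs; the gripper's body (75 mm by 190 mm) begins 51 mm behind the grasp point.
Start: joints at [1.198, 0.321, -0.07, 1.45, 0.023, 1.371, -0.057], TCP at [0.245, -0.602, 0.292] pointing down, gripper open.
Joint ranges: [-2.86, 2.86], [-0.3, 2.09], [-1.38, 1.24], [0.06, 2.45], [-1.56, 4.7], [0.09, 2.05], [-2.69, 2.69]. Speed limits (rad/s): [2.57, 2.57, 3.14, 3.14, 3.14, 3.14, 3.14].

### API

Orientations are given as a unit quaternion [x, y, z, w].
In Python, from station import * gives the robot as it stands. The module is installed in compiled form; this text tells all that it offers.
- The arm moves only by the tool move_arm, never from a script. Its argument "plan" is a list of rows, each a list of 3 entries, a list of its own where there are three numbers: the shift along the tool's x, y, z in m, then the turn about the tool's z in rad, then the opening in per cent of the stroke, from 0 (shut) to 100 (fully open). In form: [[[x, y, z], roll, grip], ...]. A call has 1 to 10 rows; each row is the pose to reach, as a shift and turn from the pose commanded when the call began, along the tool's axes at that moment; what a row does not reach only later rows make up. A row lasts 1/10 s, in which the tool goes at most 50 mm and 8.59 degrees, less where a joint would pass 70% of its speed; a pose out of reach is approached as far as the arm can. A call with a gripper value outside its range is refused whole. The fingers move at their own pace and stop on an object; "squeeze" is the grip in N (left out, the last holds). Time passes only in rows, so rows that repeat a pose let the fingers close. It gives the time, the measured TCP pose, the force, the opening and the grip force at its end, in the units of the state.
- read_state(): the state, without advancing time (a new reading comes with each control period).
- grab_frame(name): name is "side" or "top" or "wrist"; returns the picture (420x560x3 uint8, red, green, blue); there is no depth.
- calibration(name): a dict with "fx", "fy", "cx", "cy" (pixels), "camera_from_world" (4x4, takes a point from world to camera coordinates); the wrist camera has in their place "T_tool_cam" (4x4, takes a point from camera to tool coordinates, whose origin is the TCP and whose axes are the flange's). Camera axes: x right, y down, z forward; pixel columns grow to the right and rows downward; lengths in m; the calibration is good to about 2 mm. A picture is of the moment at which its call begins: read the wrist's pose just before it. calibration takes no time and is no camera call.
- job_done(): hands the job in; it is judged then, once.
The state is a dict: "t": time; "joint_positions": joint angles; "joint_velocities": joint speeds; "joint_torque": joint torques, N m; "position": TCP position; "ee_rot": TCP orientation; "ft_force": force on the tool from outside, world axes, zero at the start; "moment": the same for the moment, N m; "gripper_width": finger opening in m; "finger_force": force on a finger pad.
Only numpy, scipy, OpenCV 4.12 (cv2) and the standard library are available. Lean on these libraries where they do the work, as an engineer would, in place of code of your own. Each camera call takes 0.05 s, during which the arm holds its last target. There are 200 camera calls.

### The job

Wash-up after staining: swing the lid of the black case right over so that it stays open by itself, and lift out every glass jar and stand it upright on the blue draining mat. Then take the bottle brush from its stand and brush out the jars where they stand on the mat, from the cleanest to the dirtiest so that no stain is carried over (clear first, then green, then amber; some may be absent): in each, gently push the brush down to the bottom, draw it up to the mouth and push it down to the bottom once more. Finally hang the brush upright in its stand again and shut the lid of the empty case, leaving every jar standing on the mat and the timer, the bottles and the tape undisturbed.

Things in the scene. Friction and masses are not known exactly. Their poses are not given: they have to be found in the camera images.
- case: Black carrying case with metal edges, fixed: body 100 (x) x 246 (y) x 55 mm high, walls 6 mm, inner floor 6 mm up; origin centre of its underside, front (with the handle) to its own -x, hinge at its +x side. The jars stand in a row along its y at about -80, 0 and +80 mm, centred in x within 8 mm, parted by foam spacers 24 mm wide with their tops 24 mm above the worktop (30 mm free between jars higher up); their tops are 98 mm above the worktop. Shut lid: top at 109 mm.
- lid (a joint): Angle of the case's lid in rad: 0 shut, 1.8 fully open at its stop, standing tilted 13 degrees back. The lid is a shell 54 mm high, 100 mm deep, 0.35 kg, on a hinge with light damping (it drops at about 3 rad/s) and hardly any friction: below about 1.0 rad it falls shut, above that it falls open and stays. Shut, it needs about 1.4 N upward at the handle.
- lid_hinge (a point): Point on the hinge axis of the lid, at the middle of the case's far (+x) upper edge, 55 mm above the worktop. The axis runs along the case's y. The frame's axes turn with the lid.
- lid_handle (a point): Middle of the bar handle of the lid: a round bar 11 mm thick and 100 mm long along the case's y, 35 mm in front of the lid's front face; with the lid shut 135 mm in front of the hinge axis and 27 mm above it. It can be pinched from above (fingers fore and aft) and turns in the fingers as the lid swings.
- jar_clear: Clear glass jar, straight-sided, open at the top: 50 mm outer diameter, 92 mm tall, wall 3.5 mm (inner diameter 43 mm), heavy floor 12 mm thick, 0.13 kg, inner depth 80 mm. Origin: centre of its underside; z up along its axis. Two or three of the jars are present (an absent one reads None).
- jar_green: Green glass jar, straight-sided, open at the top: 50 mm outer diameter, 92 mm tall, wall 3.5 mm (inner diameter 43 mm), heavy floor 12 mm thick, 0.13 kg, inner depth 80 mm. Origin: centre of its underside; z up along its axis. Two or three of the jars are present (an absent one reads None).
- jar_amber: Amber (brown) glass jar, straight-sided, open at the top: 50 mm outer diameter, 92 mm tall, wall 3.5 mm (inner diameter 43 mm), heavy floor 12 mm thick, 0.13 kg, inner depth 80 mm. Origin: centre of its underside; z up along its axis. Two or three of the jars are present (an absent one reads None).
- mat: Blue ribbed draining mat lying on the worktop, fixed: 120 (x) x 245 (y) mm, top 4 mm above the worktop, no rim. Origin: centre of its underside; long side along its y. It holds three jars in a row along y at 0 and +-77 mm.
- brush: Bottle brush, 207 mm long, 90 g. Origin: centre of its lower tip, z up to the handle. Bristle head 33 mm across from 0 to 76 mm (its stiff core 24 mm), blue cone 86 to 110 mm, round guard 54 mm across at 110 to 118 mm, round handle 22 mm across from 118 to 207 mm. Grip the handle from above, near 160 mm.
- brush_stand: Grey upright tube on a dark round foot (72 mm across), fixed: tube 50 mm outside, 40 mm inside, mouth 122 mm above the worktop. Origin: centre of its underside. The brush hangs in it tip down, its guard resting on the mouth, its tip then 12 mm above the origin and on the same axis (3 mm play).
- timer: White bench timer, 62 x 66 x 18 mm, a bystander; origin at its underside.
- stain_bottle: Pinkish bottle with a black cap, 61 mm across, 149 mm tall, a bystander behind the case; origin at its underside.
- pink_flask: Pink bottle with a red cap, 62 mm across, 112 mm tall, a bystander behind the case; origin at its underside.
- tape: Roll of beige tape lying flat, 96 mm across, 25 mm high, a bystander; origin at its underside.
Not all that is in view belongs to the job. Of the things like the brush, leave any that is yellow; of the rest the larger one is meant.

How it is judged:
On the way, in this order (a step that is already met when the one before it is completed fails the run):
1. the lid of the case has been swung right over and stands open by itself, with nothing touching it (value of joint lid above 1.5 rad and contact force between the fingers and lid below 0.1 N), for 0.3 s.
2. the tip of the brush is down inside the clear jar, within 20 mm of its inner floor, the jar standing upright on the mat (z of brush in the frame of jar_clear below 0.032 m and horizontal distance between brush and jar_clear below 0.022 m and x of jar_clear in the frame of mat between -0.04 and 0.04 m and y of jar_clear in the frame of mat between -0.1 and 0.1 m and z of jar_clear in the frame of mat below 0.01 m and angle between jar_clear's own z axis and vertical below 0.1 rad), for 0.1 s.
3. the tip of the brush has been drawn up into the upper part of the clear jar, more than 48 mm above its inner floor (z of brush in the frame of jar_clear above 0.06 m and horizontal distance between brush and jar_clear below 0.022 m and x of jar_clear in the frame of mat between -0.04 and 0.04 m and y of jar_clear in the frame of mat between -0.1 and 0.1 m and z of jar_clear in the frame of mat below 0.01 m and angle between jar_clear's own z axis and vertical below 0.1 rad), for 0.1 s.
4. the tip of the brush is down near the inner floor of the clear jar again (all of step 2), for 0.1 s.
5. the tip of the brush is down inside the green jar, within 20 mm of its inner floor, the jar standing upright on the mat (z of brush in the frame of jar_green below 0.032 m and horizontal distance between brush and jar_green below 0.022 m and x of jar_green in the frame of mat between -0.04 and 0.04 m and y of jar_green in the frame of mat between -0.1 and 0.1 m and z of jar_green in the frame of mat below 0.01 m and angle between jar_green's own z axis and vertical below 0.1 rad), for 0.1 s.
6. the tip of the brush has been drawn up into the upper part of the green jar, more than 48 mm above its inner floor (z of brush in the frame of jar_green above 0.06 m and horizontal distance between brush and jar_green below 0.022 m and x of jar_green in the frame of mat between -0.04 and 0.04 m and y of jar_green in the frame of mat between -0.1 and 0.1 m and z of jar_green in the frame of mat below 0.01 m and angle between jar_green's own z axis and vertical below 0.1 rad), for 0.1 s.
7. the tip of the brush is down near the inner floor of the green jar again (all of step 5), for 0.1 s.
8. the tip of the brush is down inside the amber jar, within 20 mm of its inner floor, the jar standing upright on the mat (z of brush in the frame of jar_amber below 0.032 m and horizontal distance between brush and jar_amber below 0.022 m and x of jar_amber in the frame of mat between -0.04 and 0.04 m and y of jar_amber in the frame of mat between -0.1 and 0.1 m and z of jar_amber in the frame of mat below 0.01 m and angle between jar_amber's own z axis and vertical below 0.1 rad), for 0.1 s.
9. the tip of the brush has been drawn up into the upper part of the amber jar, more than 48 mm above its inner floor (z of brush in the frame of jar_amber above 0.06 m and horizontal distance between brush and jar_amber below 0.022 m and x of jar_amber in the frame of mat between -0.04 and 0.04 m and y of jar_amber in the frame of mat between -0.1 and 0.1 m and z of jar_amber in the frame of mat below 0.01 m and angle between jar_amber's own z axis and vertical below 0.1 rad), for 0.1 s.
10. the tip of the brush is down near the inner floor of the amber jar again (all of step 8), for 0.1 s.
At the end, for the whole second after the job is handed in: The lid is shut (below 0.06 rad); every jar present stands upright (0.1 rad) on the mat, its axis within 40 mm of the mat's long middle line and 100 mm of its short one; the brush hangs upright (0.15 rad) in its stand, within 15 mm of its axis, tip at most 20 mm above its underside; all at rest (value of joint lid below 0.06 rad and x of jar_clear in the frame of mat between -0.04 and 0.04 m and y of jar_clear in the frame of mat between -0.1 and 0.1 m and z of each of jar_clear, jar_green, jar_amber in the frame of mat below 0.01 m and angle between each of jar_clear, jar_green, jar_amber's own z axis and vertical below 0.1 rad and linear speed of each of jar_clear, jar_green, jar_amber, brush below 0.03 m/s and x of jar_green in the frame of mat between -0.04 and 0.04 m and y of jar_green in the frame of mat between -0.1 and 0.1 m and x of jar_amber in the frame of mat between -0.04 and 0.04 m and y of jar_amber in the frame of mat between -0.1 and 0.1 m and horizontal distance between brush and brush_stand below 0.015 m and z of brush in the frame of brush_stand below 0.02 m and angle between brush's own z axis and vertical below 0.15 rad); the robot touches nothing.
It fails at once if the timer, one of the two bottles or the roll of tape is pushed more than 30 mm from its place (distance of any of timer, stain_bottle, pink_flask, tape from where it was at the start of the episode above 0.03 m).
It fails at once if the brush is rammed against a jar (more than 60 N) (contact force between brush and jar_clear above 60 N or contact force between brush and jar_green above 60 N or contact force between brush and jar_amber above 60 N).
Of jar_clear, jar_green, jar_amber only 2 to 3 are there at a start; the rules pass over those that are not, and their reading is None.
At some moment in a run one of jar_clear, jar_green, jar_amber may be knocked a few centimetres aside while the robot is not near it.
It also fails if it takes over 210 s, if anything falls off the work surface, if the arm or the gripper's body presses on something with over 40 N, if the wrist force passes 120 N, or if a joint passes its speed limit or range.

## Working session

There is one attempt and no reset: what is moved stays moved. The work goes in short steps, Python scripts to look and compute and a tool call to move; the robot and the scene stay as the last step left them, time stands still between calls to the robot, and variables do not carry over. Pictures are saved under pics/ and viewed, at most 14 in all, crops included, and the job is handed in when it is done.

Besides the shell and the picture viewer there is one more tool, called after "Emit:" in YAML: its name, and indented under it one key for each argument. move_arm: Moves the arm, as the interface text tells. Its arguments: {"type":"object","properties":{"plan":{"type":"array","items":{"type":"array"}},"squeeze":{"type":"number"}},"required":["plan"]}

```bash
mkdir -p pics
python3 - <<'E'
from station import *
import cv2,numpy as np
np.set_printoptions(precision=4,suppress=True)
s=read_state();print(s)
for n in("side","top"):
    cv2.imwrite(f"pics/{n}0.png",grab_frame(n)[:,:,::-1]);print(n,calibration(n))
print(calibration("wrist"))
E
```

```text
{'t': 0.0, 'joint_positions': array([ 1.1981,  0.3218, -0.0701,  1.4517,  0.0226,  1.3708, -0.0569]), 'joint_velocities': array([ 0.0009,  0.0011,  0.0003,  0.0009, -0.0005,  0.0009, -0.0016]), 'joint_torque': array([ -0.0001, -49.1288,  -0.4042, -31.2528,  -0.0641,   0.0438,
         0.0002]), 'position': array([ 0.245 , -0.6016,  0.2912]), 'ee_rot': array([ 0.9814,  0.1922, -0.0002, -0.0009]), 'ft_force': array([ 0.0381,  0.9382, -0.3227]), 'moment': array([-0.0135, -0.0212, -0.1022]), 'finger_force': 0.0, 'gripper_width': 0.08679524100442103}
side {'fx': 489.5064043662153, 'fy': 489.5064043662153, 'cx': 276.6609978475512, 'cy': 210.763017266953, 'camera_from_world': array([[-0.1695, -0.9854, -0.0169,  0.027 ],
       [-0.7312,  0.1372, -0.6682,  0.3949],
       [ 0.6608, -0.1009, -0.7438,  1.2366],
       [ 0.    ,  0.    ,  0.    ,  1.    ]])}
top {'fx': 477.13914775812714, 'fy': 477.13914775812714, 'cx': 282.05060041492504, 'cy': 207.10410401967374, 'camera_from_world': array([[-0.0424, -0.9991, -0.0005, -0.0305],
       [-0.9745,  0.0415, -0.2206,  0.4918],
       [ 0.2204, -0.0089, -0.9754,  1.3739],
       [ 0.    ,  0.    ,  0.    ,  1.    ]])}
{'fx': 338.94793475885524, 'fy': 338.94793475885524, 'cx': 285.6586693105341, 'cy': 208.74390005009482, 'T_tool_cam': array([[ 0.0008, -0.9588, -0.2841,  0.0779],
       [ 1.    ,  0.0009, -0.0001, -0.0009],
       [ 0.0003, -0.2841,  0.9588, -0.0932],
       [ 0.    ,  0.    ,  0.    ,  1.    ]])}
```

View pics/top0.png

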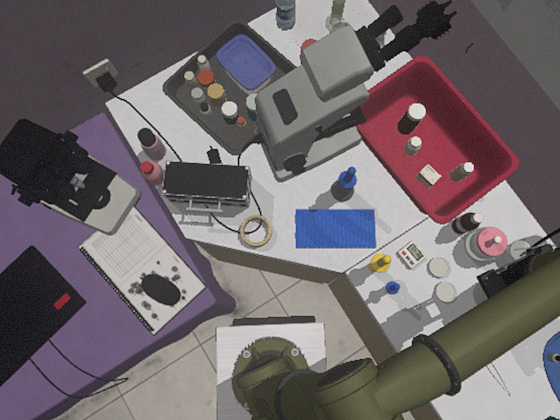

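View pics/side0.png

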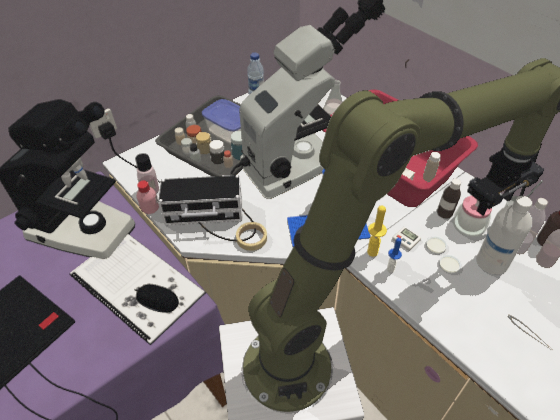

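The top view shows the case at (207,185) with its handle bar at about (203,215), the mat at (335,228) and the large blue brush in its stand at (347,180). The yellow brush at (380,263) and the small blue one at (392,288) are decoys. Next I'll measure the case, mat and stand.

```bash
cat > h.py <<'E'
from station import *
import cv2,numpy as np
from scipy.spatial.transform import Rotation as R
np.set_printoptions(precision=4,suppress=True)
def cam(n,s=None):
    c=calibration(n)
    K=np.array([[c["fx"],0,c["cx"]],[0,c["fy"],c["cy"]],[0,0,1]])
    if n=="wrist":
        T=np.eye(4);T[:3,:3]=R.from_quat(s["ee_rot"]).as_matrix();T[:3,3]=s["position"]
        return K,T@c["T_tool_cam"]
    return K,np.linalg.inv(c["camera_from_world"])
def ray(n,uv,z,s=None):
    K,T=cam(n,s);d=T[:3,:3]@np.linalg.solve(K,[uv[0],uv[1],1.])
    return T[:3,3]+d*(z-T[2,3])/d[2]
def proj(n,p,s=None):
    K,T=cam(n,s);q=np.linalg.inv(T)@np.append(p,1);q=K@q[:3];return q[:2]/q[2]
def snap(n,f=None):
    s=read_state();im=grab_frame(n)
    if f:cv2.imwrite(f"pics/{f}.png",im[:,:,::-1])
    return s,im
def shift(p,yaw=None,s=None):
    "world TCP target -> tool-axis shift from measured pose"
    s=s or read_state();return R.from_quat(s["ee_rot"]).inv().apply(np.array(p)-s["position"])
E
python3 - <<'E'
from h import *
im=cv2.imread("pics/top0.png");hsv=cv2.cvtColor(im,cv2.COLOR_BGR2HSV)
m=cv2.inRange(hsv,(105,120,80),(130,255,255))
cs,_=cv2.findContours(m,cv2.RETR_EXTERNAL,cv2.CHAIN_APPROX_NONE)
for c in cs:
    if cv2.contourArea(c)>40:
        r=cv2.minAreaRect(c);print("blue",r,cv2.contourArea(c))
        if 290<r[0][0]<380 and 210<r[0][1]<250:
            b=np.array([ray("top",p,.004) for p in cv2.boxPoints(r)]);print(b[:,:2],b.mean(0))
x,y,w,h=120,110,300,190
cv2.imwrite("pics/topc.png",cv2.resize(im[y:y+h,x:x+w],None,fx=2.6,fy=2.6,interpolation=cv2.INTER_CUBIC))
i2=cv2.imread("pics/side0.png");x,y,w,h=120,130,300,190
cv2.imwrite("pics/sidec.png",cv2.resize(i2[y:y+h,x:x+w],None,fx=2.6,fy=2.6,interpolation=cv2.INTER_CUBIC))
E
```

```text
blue ((551.5, 366.0), (68.0, 15.0), 90.0) 532.5
blue ((391.6617736816406, 287.3970642089844), (12.176399230957031, 11.661903381347656), 30.963754653930664) 107.0
blue ((335.5, 228.5), (37.0, 79.0), 90.0) 2843.5
[[ 0.4905 -0.0946]
 [ 0.4801 -0.3392]
 [ 0.365  -0.3294]
 [ 0.3752 -0.089 ]] [ 0.4277 -0.2131  0.004 ]
blue ((347.0, 177.0), (20.0, 16.0), 90.0) 143.0
```

View pics/topc.png

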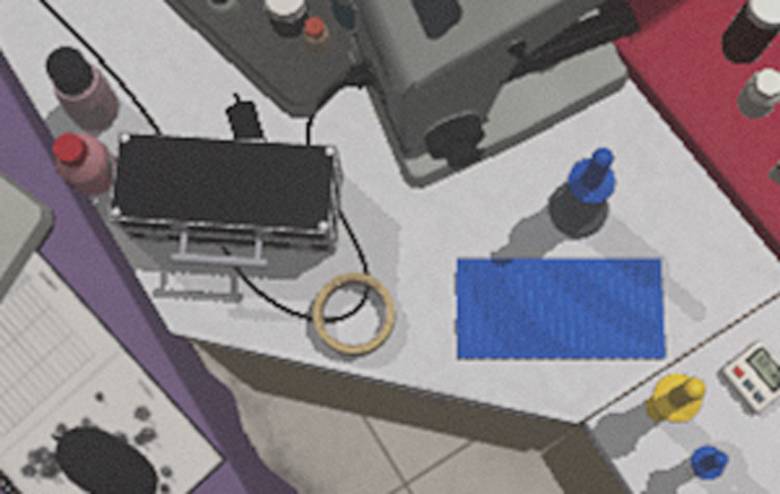

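The crop shows the lid-top corners at about (122,135), (335,148), (112,213) and (327,228). The handle bar runs from (172,259) to (265,262). The brush guard is at (592,182) with its knob at (601,157).

Run:
```python
from h import *
f=lambda u,v:(120+u/2.6,110+v/2.6)
P=[ray("top",f(*p),.109)[:2] for p in((120,133),(338,147),(330,226),(111,213))]
print("lid",np.array(P),np.mean(P,0),[np.linalg.norm(P[i]-P[i-1]) for i in range(4)])
for a,b in((0,1),(3,2)):
    d=P[b]-P[a];print("yaw of case y",np.degrees(np.arctan2(d[0],-d[1])))
h=[ray("top",f(*p),.082)[:2] for p in((172,259),(265,262))];print("handle",h,np.mean(h,0))
print("guard",ray("top",f(592,182),.122),"knob",ray("top",f(601,157),.217))
t=ray("top",f(353,314),.02);print("tape",t)
print("bottles",ray("top",f(70,68),.149),ray("top",f(70,150),.112))
m=[ray("top",p,.004)[:2] for p in((296,209.5),(375.5,209.5),(375.5,247.5),(296,247.5))];print(m)
# predicted pixels in side for guard check
g=ray("top",f(592,182),.122);print(proj("side",g))
```

```text
lid [[0.6308 0.284 ]
 [0.6038 0.0379]
 [0.5123 0.0494]
 [0.5376 0.293 ]] [0.5711 0.1661] [np.float64(0.09364374590253374), np.float64(0.24755794107529802), np.float64(0.09217984400050525), np.float64(0.24494632103464556)]
yaw of case y -6.278762655487823
yaw of case y -5.935966710419055
handle [array([0.4883, 0.2302]), array([0.4804, 0.1255])] [0.4844 0.1779]
guard [ 0.547  -0.2435  0.122 ] knob [ 0.5468 -0.2401  0.217 ]
tape [0.4277 0.0312 0.02  ]
bottles [0.6954 0.3308 0.149 ] [0.6121 0.3393 0.112 ]
[array([ 0.4921, -0.0947]), array([ 0.4816, -0.3409]), array([ 0.3634, -0.3308]), array([ 0.3737, -0.0889])]
[331.6859 172.4228]
```

View pics/sidec.png

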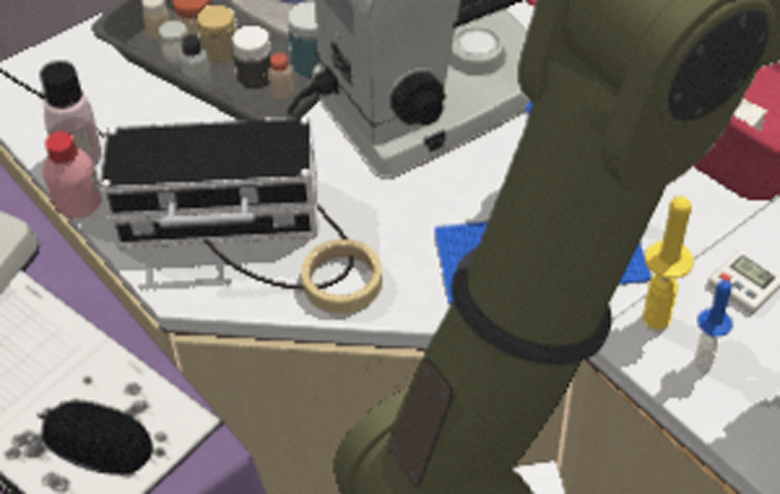

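Measurements agree with the given sizes: the case centre is (0.571,0.166) at yaw -6° and the handle is at (0.485,0.177). The mat centre is (0.428,-0.213) at yaw -2.4° and the stand is at (0.547,-0.243). The tool will swing over towards the handle.

Emit:
move_arm:
  plan:
    - [[0,0,-0.05],0,28]
    - [[0.387,-0.274,-0.08],-1.08,28]
    - [[0.387,-0.274,-0.08],-1.08,28]
    - [[0.387,-0.274,-0.08],-1.08,28]
    - [[0.387,-0.274,-0.08],-1.08,28]
    - [[0.387,-0.274,-0.08],-1.08,28]
    - [[0.387,-0.274,-0.08],-1.08,28]
    - [[0.387,-0.274,-0.08],-1.08,28]
    - [[0.387,-0.274,-0.08],-1.08,28]
    - [[0.387,-0.274,-0.08],-1.08,28]

```text
t: 1.1
position: [0.4872, -0.2215, 0.3706]
ee_rot: [0.743, 0.67, -0.0, 0.0]
ft_force: [1.1, -0.9, 0.6]
gripper_width: 0.0256
finger_force: 0.0
```

Emit:
move_arm:
  plan:
    - [[0,0,0],0,28]
    - [[0,0,0],0,28]
    - [[0.36,0,0.1],0,28]
    - [[0.36,0,0.1],0,28]
    - [[0.36,0,0.1],0,28]
    - [[0.36,0,0.1],0,28]
    - [[0.36,0,0.1],0,28]
    - [[0.36,0,0.1],0,28]
    - [[0.36,0,0.1],0,28]
    - [[0.36,0,0.1],0,28]

```text
t: 2.1
position: [0.5232, 0.1375, 0.2693]
ee_rot: [0.742, 0.67, -0.0, -0.001]
ft_force: [-0.1, 0.8, -0.2]
gripper_width: 0.0246
finger_force: 0.0
```

```bash
cat >> h.py <<'E'
def yaw(s):
    x=R.from_quat(s["ee_rot"]).as_matrix()[:,0];return np.degrees(np.arctan2(x[1],x[0]))
def go(p,yw,s=None):
    "print shift & roll to reach world TCP p with tool-x yaw yw (deg)"
    s=s or read_state();print("TCP",s["position"],"yaw %.1f"%yaw(s),"t %.1f"%s["t"],"w %.4f"%s["gripper_width"],"-> shift",shift(p,s=s),"roll %.3f"%np.radians((yaw(s)-yw+180)%360-180))
E
python3 - <<'E'
from h import *
s,im=snap("wrist","w1")
go((.485,.177,.133),84,s)
print(read_state()["ft_force"],s["joint_positions"])
for p in((.485,.177,.082),):print(proj("wrist",p,s))
E
```

```text
TCP [0.5232 0.1375 0.2693] yaw 84.2 t 2.1 w 0.0246 -> shift [ 0.0353 -0.0418  0.1364] roll 0.003
[-0.071   2.4788 -0.5484] [ 0.4176  0.1702 -0.7935  1.7313  0.124   1.2936 -0.5043]
[236.2014 163.0615]
```

View pics/w1.png

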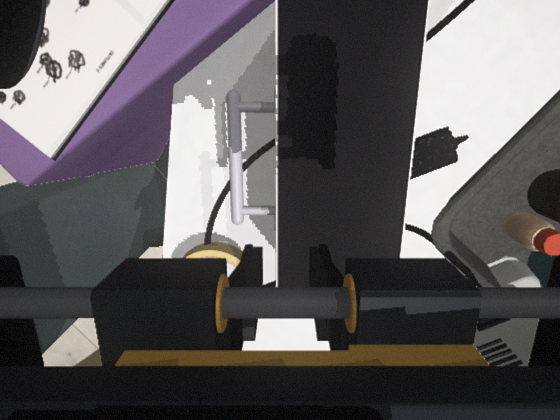

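The wrist view shows the handle bar from (233,97) to (238,217), and the lid's top front edge as a straight line at column 277. I'll cast these onto their heights.

Run:
```python
from h import *
s=read_state()
a,b=ray("wrist",(234,98),.082,s),ray("wrist",(238,216),.082,s);d=a-b
print(a,b,(a+b)/2,np.linalg.norm(d),np.degrees(np.arctan2(d[1],d[0])))
print(ray("wrist",(277,60),.109,s),ray("wrist",(277,200),.109,s),ray("wrist",(428,20),.109,s),ray("wrist",(405,220),.109,s))
m=(a+b)/2;y=d[:2]/np.linalg.norm(d[:2]);yw=np.degrees(np.arctan2(y[1],y[0]))
go((m[0],m[1],.133),yw,s)
```

```text
[0.4898 0.2309 0.082 ] [0.4796 0.1341 0.082 ] [0.4847 0.1825 0.082 ] 0.09728302844454617 84.00013524977932
[0.5267 0.2514 0.109 ] [0.5163 0.1522 0.109 ] [0.6297 0.2661 0.109 ] [0.6145 0.1263 0.109 ]
TCP [0.5228 0.1401 0.2687] yaw 84.4 t 2.1 w 0.0248 -> shift [ 0.0381 -0.0417  0.1359] roll 0.006
```

Emit:
move_arm:
  plan:
    - [[0.015,-0.042,0.02],0,28]
    - [[0.015,-0.042,0.02],0,28]
    - [[0.015,-0.042,0.02],0,28]
    - [[0.015,-0.042,0.02],0,28]
    - [[0.015,-0.042,0.02],0,28]

```text
t: 2.65
position: [0.4853, 0.1526, 0.2514]
ee_rot: [0.744, 0.668, 0.001, 0.0]
ft_force: [-1.2, -0.3, 0.0]
gripper_width: 0.0247
finger_force: 0.0
```

Run:
```python
from h import *
go((.4847,.1825,.133),84,None)
```

```text
TCP [0.4853 0.1526 0.2514] yaw 83.9 t 2.6 w 0.0247 -> shift [ 0.0296 -0.004   0.1184] roll -0.002
```

Emit:
move_arm:
  plan:
    - [[0.03,-0.003,0.05],0,28]
    - [[0.03,-0.003,0.05],0,28]
    - [[0.03,-0.003,0.09],0,28]
    - [[0.03,-0.003,0.118],0,28]
    - [[0.03,-0.003,0.118],0,28]
    - [[0.03,-0.003,0.118],0,28]
    - [[0.03,-0.003,0.118],0,0]
    - [[0.03,-0.003,0.118],0,0]
    - [[0.03,-0.003,0.118],0,0]
    - [[0.03,-0.003,0.118],0,0]
  squeeze: 12

```text
t: 3.65
position: [0.4856, 0.1842, 0.1342]
ee_rot: [0.743, 0.669, 0.002, 0.001]
ft_force: [2.5, -1.2, 5.3]
gripper_width: 0.0104
finger_force: 12.0
```

Run:
```python
from h import *
s=read_state();print(s["position"],yaw(s),s["gripper_width"],s["finger_force"],s["ft_force"])
a0=np.arctan2(.027,.135);r=np.hypot(.027,.135)
for th in np.arange(.1,1.75,.15):
    f=r*np.cos(a0)-r*np.cos(a0+th);u=r*np.sin(a0+th)-r*np.sin(a0)
    print("%.2f"%th,np.round([f,u],3))   # forward along case x (= tool y sign below), up
print("tool y in world",R.from_quat(s["ee_rot"]).as_matrix()[:,1])
```

```text
[0.4856 0.1842 0.1342] 84.01987553941557 0.01037523733891076 12.00046420097351 [ 2.4645 -1.2351  5.3178]
0.10 [0.003 0.013]
0.25 [0.011 0.033]
0.40 [0.021 0.05 ]
0.55 [0.034 0.067]
0.70 [0.049 0.081]
0.85 [0.066 0.092]
1.00 [0.085 0.101]
1.15 [0.104 0.107]
1.30 [0.125 0.11 ]
1.45 [0.146 0.11 ]
1.60 [0.166 0.107]
tool y in world [ 0.9946 -0.1042  0.0039]
```

Emit:
move_arm:
  plan:
    - [[0,0.003,-0.013],0,0]
    - [[0,0.007,-0.023],0,0]
    - [[0,0.011,-0.033],0,0]
    - [[0,0.016,-0.042],0,0]
    - [[0,0.021,-0.05],0,0]
    - [[0,0.027,-0.059],0,0]
    - [[0,0.034,-0.067],0,0]
    - [[0,0.041,-0.074],0,0]
    - [[0,0.049,-0.081],0,0]
    - [[0,0.049,-0.081],0,0]

```text
t: 4.65
position: [0.5327, 0.179, 0.2151]
ee_rot: [0.743, 0.669, -0.001, -0.0]
ft_force: [-4.7, -1.0, 3.5]
gripper_width: 0.0105
finger_force: 12.0
```

Emit:
move_arm:
  plan:
    - [[0,0.008,-0.006],0,0]
    - [[0,0.017,-0.011],0,0]
    - [[0,0.027,-0.016],0,0]
    - [[0,0.036,-0.02],0,0]
    - [[0,0.046,-0.023],0,0]
    - [[0,0.055,-0.026],0,0]
    - [[0,0.066,-0.028],0,0]
    - [[0,0.076,-0.029],0,0]
    - [[0,0.076,-0.029],0,0]
    - [[0,0.076,-0.029],0,0]

```text
t: 5.65
position: [0.6099, 0.1706, 0.2434]
ee_rot: [0.743, 0.669, 0.001, 0.001]
ft_force: [-0.4, -3.5, 5.2]
gripper_width: 0.0101
finger_force: 12.0
```

Emit:
move_arm:
  plan:
    - [[0,0.01,0],0,0]
    - [[0,0.021,0],0,0]
    - [[0,0.031,0.001],0,0]
    - [[0,0.041,0.003],0,0]
    - [[0,0.048,0.005],0,0]
    - [[0,0.048,0.005],0,0]
    - [[0,0.048,0.005],0,0]

```text
t: 6.35
position: [0.6563, 0.1656, 0.2372]
ee_rot: [0.743, 0.669, -0.0, 0.0]
ft_force: [0.8, -2.7, 0.6]
gripper_width: 0.0104
finger_force: 12.1
```

Emit:
move_arm:
  plan:
    - [[0,0,0],0,40]
    - [[0,0,0],0,40]
    - [[0,0,-0.04],0,40]
    - [[0,0,-0.08],0,40]
    - [[0,0,-0.12],0,75]
    - [[0,-0.13,-0.13],-1.571,75]
    - [[0,-0.13,-0.13],-1.571,75]
    - [[0,-0.13,-0.13],-1.571,75]
    - [[0,-0.13,-0.13],-1.571,75]
    - [[0,-0.13,-0.13],-1.571,75]

```text
t: 7.35
position: [0.5249, 0.1813, 0.3682]
ee_rot: [0.442, 0.897, -0.0, 0.001]
ft_force: [1.0, 0.3, 0.7]
gripper_width: 0.0641
finger_force: 0.0
```

Emit:
move_arm:
  plan:
    - [[0,0,0],-0.9,75]
    - [[0,0,0],-0.9,75]
    - [[0,0,0],-0.9,75]
    - [[0,0,0],-0.9,75]
    - [[0,0,0],-0.9,75]
    - [[0,0,0],-0.9,75]
    - [[0,0,0],-0.9,75]
    - [[0,0,0],-0.9,75]

```text
t: 8.15
position: [0.5262, 0.1803, 0.3676]
ee_rot: [0.014, 1.0, 0.0, -0.0]
ft_force: [0.1, 0.2, -0.6]
gripper_width: 0.0654
finger_force: 0.0
```

Run:
```python
from h import *
s,im=snap("wrist","w2")
go((.53,.17,.36),174,s)
s,im=snap("top","t2")
print(s["joint_positions"])
```

```text
TCP [0.5262 0.1803 0.3676] yaw 178.4 t 8.2 w 0.0654 -> shift [-0.0041 -0.0102  0.0075] roll 0.077
[ 0.5412  0.2139 -1.0567  1.5401  0.1862  1.4966  1.0242]
```

View pics/w2.png

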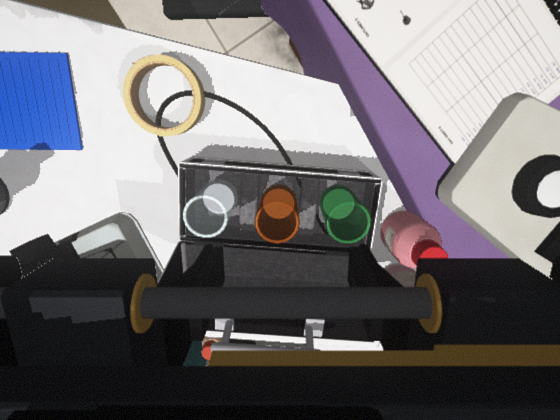

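The lid stands open. Three jars show, with rims at about clear (206,216), amber (277,222) and green (348,222). I'll measure the rims at z = 0.098.

Run:
```python
from h import *
im=cv2.imread("pics/w2.png");s=read_state()
g=cv2.medianBlur(cv2.cvtColor(im,cv2.COLOR_BGR2GRAY),3)
print(im[216,184:190],im[222,255:260],im[222,369:373])
hsv=cv2.cvtColor(im,cv2.COLOR_BGR2HSV)
roi=np.zeros(g.shape,np.uint8);roi[190:246,180:378]=255
for n,m in(("amber",cv2.inRange(hsv,(3,130,90),(15,255,255))),("green",cv2.inRange(hsv,(55,120,60),(80,255,255))),("clear",cv2.inRange(hsv,(0,0,150),(180,80,255)))):
    m&=roi
    if n=="clear":m[:,235:]=0
    ys,xs=np.nonzero(m)
    y1=ys.max();b=xs[ys>205]
    l,r=xs[ys>212].min(),xs[ys>212].max()
    c=((l+r)/2,y1+.5-(r-l)/2)
    w=[ray("wrist",q,.098,s) for q in((l,c[1]),(r+1,c[1]),(c[0]+.5,y1+1))]
    print(n,l,r,y1,"dia",np.linalg.norm(w[0]-w[1]),"centre",ray("wrist",c,.098,s))
x=np.array([.9943,-.1063]);y=np.array([.1063,.9943]);h=np.array([.4847,.1825])
c=h+x*.085;print("case c",c,[c+y*k for k in(-.08,0,.08)])
t=cv2.imread("pics/t2.png")[140:260,150:390];cv2.imwrite("pics/t2c.png",cv2.resize(t,None,fx=3,fy=3,interpolation=cv2.INTER_CUBIC))
```

```text
[[226 229 218]
 [203 205 194]
 [127 128 118]
 [ 87  88  87]
 [ 82  83  80]
 [ 88  88  85]] [[ 45  77 140]
 [ 56 109 185]
 [ 45  85 151]
 [ 25  46  83]
 [ 28  40  65]] [[ 82 140  67]
 [ 56  85  46]
 [ 44  47  42]
 [ 41  37  39]]
amber 255 298 242 dia 0.0496186698397151 centre [0.5692 0.1695 0.098 ]
green 326 370 242 dia 0.050720966194398684 centre [0.5707 0.25   0.098 ]
clear 180 227 240 dia 0.0539436820916121 centre [0.5624 0.0876 0.098 ]
case c [0.5692 0.1735] [array([0.5607, 0.0939]), array([0.5692, 0.1735]), array([0.5777, 0.253 ])]
```

Emit:
move_arm:
  plan:
    - [[-0.0385,-0.089,0.08],0.077,75]
    - [[-0.0385,-0.089,0.08],0.077,75]
    - [[-0.0385,-0.089,0.08],0.077,75]
    - [[-0.0385,-0.089,0.08],0.077,75]
    - [[-0.0385,-0.089,0.12],0.077,75]
    - [[-0.0385,-0.089,0.16],0.077,75]
    - [[-0.0385,-0.089,0.16],0.077,75]
    - [[-0.0385,-0.089,0.16],0.077,75]

```text
t: 9.05
position: [0.5631, 0.0915, 0.2091]
ee_rot: [0.05, 0.999, 0.001, 0.0]
ft_force: [-0.6, 0.3, 0.5]
gripper_width: 0.0652
finger_force: 0.0
```

Run:
```python
from h import *
s,im=snap("wrist","w3")
go((.562,.090,.131),174,s)
print(proj("wrist",(.562,.090,.098),s))
```

```text
TCP [0.5631 0.0915 0.2091] yaw 174.3 t 9.1 w 0.0652 -> shift [ 0.001  -0.0017  0.0781] roll 0.005
[281.5716 234.2369]
```

View pics/w3.png

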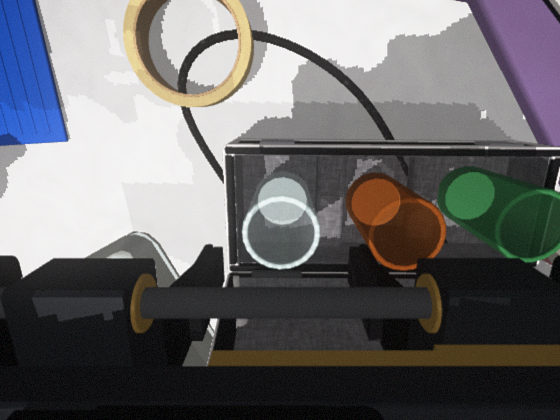

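The clear rim is at (281,232), as predicted (282,234), and centred between the fingers. I'll grasp it and lift.

Emit:
move_arm:
  plan:
    - [[0.001,-0.001,0.04],0,75]
    - [[0.001,-0.001,0.078],0,75]
    - [[0.001,-0.001,0.078],0,75]
    - [[0.001,-0.001,0.078],0,75]
    - [[0.001,-0.001,0.078],0,30]
    - [[0.001,-0.001,0.078],0,30]
    - [[0.001,-0.001,0.078],0,30]
    - [[0.001,-0.001,0.04],0,30]
    - [[0.001,-0.001,0],0,30]
    - [[0.001,-0.001,-0.02],0,30]
  squeeze: 20

```text
t: 10.1
position: [0.5631, 0.0896, 0.2314]
ee_rot: [0.051, 0.999, 0.0, 0.002]
ft_force: [0.8, 0.1, -1.5]
gripper_width: 0.0498
finger_force: 20.0
```

Emit:
move_arm:
  plan:
    - [[0,0,0],0,30]
    - [[0.097,-0.394,0],0,30]
    - [[0.097,-0.394,0],0,30]
    - [[0.097,-0.394,0],0,30]
    - [[0.097,-0.394,0],0,30]
    - [[0.097,-0.394,0],0,30]
    - [[0.097,-0.394,0],0,30]
    - [[0.097,-0.394,0],0,30]
    - [[0.097,-0.394,0],0,30]
    - [[0.097,-0.394,0],0,30]

```text
t: 11.1
position: [0.4207, -0.3005, 0.2259]
ee_rot: [0.056, 0.998, -0.001, -0.002]
ft_force: [-0.6, 0.1, -1.3]
gripper_width: 0.0496
finger_force: 20.0
```

Run:
```python
from h import *
s,im=snap("wrist","w4");print(s["joint_positions"],s["finger_force"],s["ft_force"])
go((.4247,-.2914,.1295),177.6,s)
hsv=cv2.cvtColor(im,cv2.COLOR_RGB2HSV);m=cv2.inRange(hsv,(105,120,80),(130,255,255))
ys,xs=np.nonzero(m);print(xs.min(),xs.max(),ys.min(),ys.max())
print([proj("wrist",(*q,.004),s) for q in((.4816,-.3409),(.3634,-.3308),(.3737,-.0889),(.4921,-.0947))])
```

```text
[ 1.2713  0.1413 -0.7528  1.8417  0.1066  1.2008  1.9424] 19.991115016632648 [-0.5626  0.0791 -1.2583]
TCP [ 0.4207 -0.3005  0.2259] yaw 173.5 t 11.1 w 0.0496 -> shift [-0.0033  0.0097  0.0964] roll -0.071
247 515 119 253
[array([252.2679, 257.3881]), array([245.2067, 137.9524]), array([513.3399, 118.9062]), array([498.5982, 241.7705])]
```

View pics/w4.png

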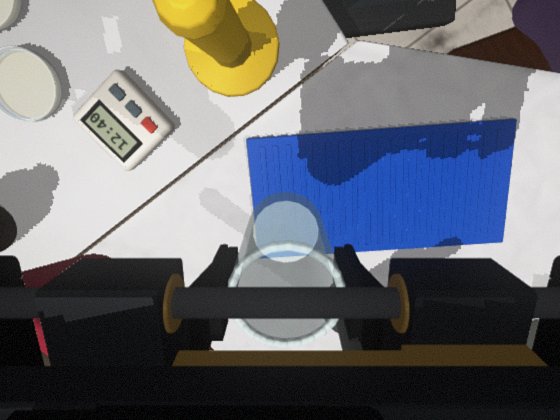

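The clear jar hangs upright over the mat's right end, with its base at (286,228). The yellow brush knob at about (190,8) may be near the wrist camera, so I'll check that before descending.

Run:
```python
from h import *
s=read_state()
for w,t in(((232,45),(380,263)),((188,2),(386.5,258.5))):
    r=[]
    for n,uv in(("wrist",w),("top",t)):
        a,b=ray(n,uv,.0,s),ray(n,uv,.2,s);r.append((a,(b-a)/.2))
    A=np.array([r[0][1],-r[1][1]]).T;k=np.linalg.lstsq(A,r[1][0]-r[0][0],rcond=None)[0]
    print(r[0][0]+k[0]*r[0][1],r[1][0]+k[1]*r[1][1])
```

```text
[ 0.3064 -0.3148  0.11  ] [ 0.3054 -0.3181  0.1106]
[ 0.3081 -0.3161  0.196 ] [ 0.3081 -0.3182  0.1965]
```

The yellow knob tops out at (0.308,-0.317,0.197), which is close to the camera. Shifting the row 18 mm forward and 8 mm left gives clearance.

Emit:
move_arm:
  plan:
    - [[-0.02,0.019,0.03],0,30]
    - [[-0.02,0.019,0.06],0,30]
    - [[-0.02,0.019,0.08],0,30]
    - [[-0.02,0.019,0.09],0,30]
    - [[-0.02,0.019,0.096],0,30]
    - [[-0.02,0.019,0.096],0,30]
    - [[-0.02,0.019,0.096],0,30]

```text
t: 11.85
position: [0.4479, -0.2766, 0.1325]
ee_rot: [0.051, 0.999, -0.0, 0.001]
ft_force: [0.2, -0.9, -1.2]
gripper_width: 0.0495
finger_force: 20.0
```

Run:
```python
from h import *
s=read_state();print(s["ft_force"]);go((.443,-.284,.1295),173.5,s)
```

```text
[ 0.2109 -0.9006 -1.2434]
TCP [ 0.4479 -0.2766  0.1325] yaw 174.2 t 11.8 w 0.0495 -> shift [ 0.0041 -0.0079  0.003 ] roll 0.012
```

Emit:
move_arm:
  plan:
    - [[0.003,-0.006,0.003],0,30]
    - [[0.003,-0.006,0.003],0,30]
    - [[0.003,-0.006,0.003],0,30]
    - [[0.003,-0.006,0.003],0,72]
    - [[0.003,-0.006,0.003],0,72]
    - [[0.003,-0.006,0.003],0,72]
    - [[0.003,-0.006,-0.03],0,72]
    - [[0.003,-0.006,-0.07],0,72]
    - [[0.003,-0.006,-0.1],0,72]
    - [[0.003,-0.006,-0.1],0,72]

```text
t: 12.85
position: [0.4459, -0.2829, 0.236]
ee_rot: [0.051, 0.999, -0.003, 0.003]
ft_force: [-0.3, -0.8, 0.6]
gripper_width: 0.0626
finger_force: 0.0
```

Emit:
move_arm:
  plan:
    - [[-0.076,0.463,0],0,72]
    - [[-0.076,0.463,0],0,72]
    - [[-0.076,0.463,0],0,72]
    - [[-0.076,0.463,0],0,75]
    - [[-0.076,0.463,0],0,75]
    - [[-0.076,0.463,0],0,75]
    - [[-0.076,0.463,0],0,75]
    - [[-0.076,0.463,0],0,75]
    - [[-0.076,0.463,0],0,75]
    - [[-0.076,0.463,0],0,75]

```text
t: 13.85
position: [0.5652, 0.1771, 0.2308]
ee_rot: [0.047, 0.999, 0.002, -0.001]
ft_force: [-0.7, -0.5, -0.5]
gripper_width: 0.065
finger_force: 0.0
```

```bash
cat >> h.py <<'E'
def rim(im,col,s,z):
    "rim centre of a jar seen in the wrist view: lowest-in-image ellipse of its colour mask"
    hsv=cv2.cvtColor(im,cv2.COLOR_RGB2HSV)
    lo,hi={"amber":((3,130,60),(15,255,255)),"green":((50,100,50),(85,255,255))}[col]
    m=cv2.inRange(hsv,lo,hi);m[300:]=0
    c=max(cv2.findContours(m,cv2.RETR_EXTERNAL,cv2.CHAIN_APPROX_NONE)[0],key=cv2.contourArea)
    x,y,w,h=cv2.boundingRect(c);return x,y,w,h
E
python3 - <<'E'
from h import *
s,im=snap("wrist","w5")
print(rim(im,"amber",s,.098),proj("wrist",(.569,.1705,.098),s),proj("wrist",(.569,.1705,.018),s))
go((.569,.1705,.131),174,s)
E
```

```text
(240, 177, 70, 89) [274.997  230.8722] [277.2763 201.5173]
TCP [0.5652 0.1771 0.2308] yaw 174.6 t 13.8 w 0.0650 -> shift [-0.0046 -0.0066  0.0997] roll 0.010
```

View pics/w5.png

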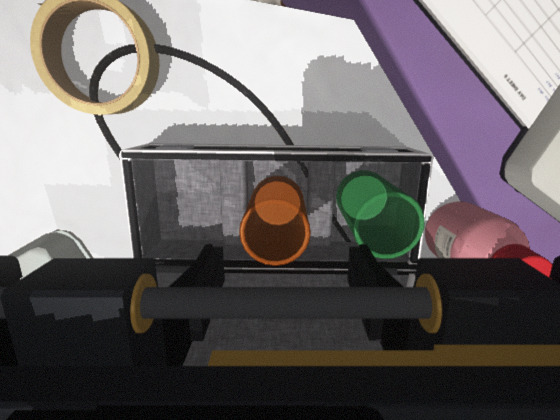

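The amber rim is at (275,230), as predicted. I'll grasp it and carry it to the middle of the mat.

Emit:
move_arm:
  plan:
    - [[-0.0045,-0.006,0.04],0,75]
    - [[-0.0045,-0.006,0.08],0,75]
    - [[-0.0045,-0.006,0.0995],0,75]
    - [[-0.0045,-0.006,0.0995],0,75]
    - [[-0.0045,-0.006,0.0995],0,30]
    - [[-0.0045,-0.006,0.0995],0,30]
    - [[-0.0045,-0.006,0.0995],0,30]
    - [[-0.0045,-0.006,0.05],0,30]
    - [[-0.0045,-0.006,0.01],0,30]
    - [[-0.0045,-0.006,-0.02],0,30]

```text
t: 14.9
position: [0.5707, 0.1649, 0.2551]
ee_rot: [0.051, 0.999, 0.0, 0.002]
ft_force: [-0.1, 0.3, -1.7]
gripper_width: 0.0497
finger_force: 19.6
```

Emit:
move_arm:
  plan:
    - [[0,0,0],0,30]
    - [[0.083,-0.387,0],0,30]
    - [[0.083,-0.387,0],0,30]
    - [[0.083,-0.387,0],0,30]
    - [[0.083,-0.387,0],0,30]
    - [[0.083,-0.387,0],0,30]
    - [[0.083,-0.387,0],0,30]
    - [[0.083,-0.387,0],0,30]
    - [[0.083,-0.387,0],0,30]
    - [[0.083,-0.387,0],0,30]

```text
t: 15.9
position: [0.4445, -0.2199, 0.2508]
ee_rot: [0.057, 0.998, -0.002, -0.001]
ft_force: [-0.7, -0.6, -0.9]
gripper_width: 0.0492
finger_force: 19.6
```

Emit:
move_arm:
  plan:
    - [[0,0,0],0,30]
    - [[0,0,0],0,30]
    - [[0,0,0],0,30]

```text
t: 16.2
position: [0.4489, -0.2104, 0.2516]
ee_rot: [0.049, 0.999, 0.0, -0.0]
ft_force: [-0.2, 0.6, -1.3]
gripper_width: 0.0492
finger_force: 19.6
```

Run:
```python
from h import *
s,im=snap("wrist","w6");print(s["finger_force"],s["ft_force"])
go((.4463,-.206,.1295),174,s);print(proj("wrist",(.4455,-.283,.096),s),proj("wrist",(.4463,-.206,.096),s))
```

```text
19.606110794153885 [-0.1697  0.6377 -1.2717]
TCP [ 0.4489 -0.2104  0.2516] yaw 174.4 t 16.2 w 0.0492 -> shift [0.003  0.0041 0.1221] roll 0.006
[190.5963 219.5341] [289.9427 211.2085]
```

View pics/w6.png

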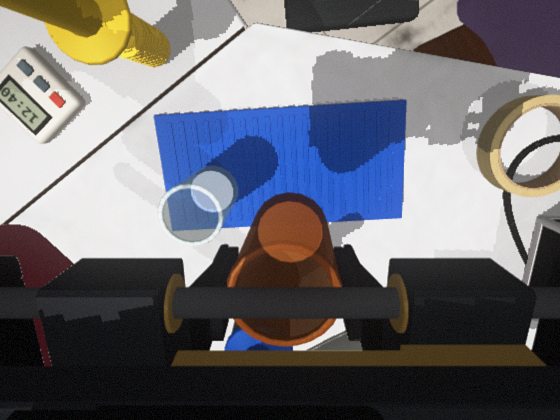

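The clear jar stands on the mat with its rim at (191,213), and the amber jar is held over the middle. I'll lower amber, release it, and fetch green.

Emit:
move_arm:
  plan:
    - [[0.003,0.005,0.04],0,30]
    - [[0.003,0.005,0.08],0,30]
    - [[0.003,0.005,0.1],0,30]
    - [[0.003,0.005,0.112],0,30]
    - [[0.003,0.005,0.12],0,30]
    - [[0.003,0.005,0.12],0,30]
    - [[0.003,0.005,0.12],0,30]
    - [[0.003,0.005,0.12],0,30]

```text
t: 17.05
position: [0.4464, -0.2074, 0.1325]
ee_rot: [0.051, 0.999, -0.001, 0.001]
ft_force: [-0.2, -0.2, -1.8]
gripper_width: 0.0487
finger_force: 19.8
```

Run:
```python
from h import *
s=read_state();print(s["ft_force"]);go((.4463,-.206,.1295),174,s)
```

```text
[-0.2331 -0.1687 -1.8354]
TCP [ 0.4464 -0.2074  0.1325] yaw 174.2 t 17.1 w 0.0487 -> shift [0.0002 0.0014 0.003 ] roll 0.003
```

Emit:
move_arm:
  plan:
    - [[0,0.001,0.003],0,30]
    - [[0,0.001,0.003],0,30]
    - [[0,0.001,0.003],0,70]
    - [[0,0.001,0.003],0,70]
    - [[0,0.001,0.003],0,70]
    - [[0,0.001,0.003],0,70]
    - [[0,0.001,-0.03],0,70]
    - [[0,0.001,-0.07],0,70]
    - [[0,0.001,-0.1],0,70]
    - [[0,0.001,-0.1],0,70]

```text
t: 18.05
position: [0.4482, -0.2068, 0.2358]
ee_rot: [0.051, 0.999, -0.002, 0.003]
ft_force: [0.2, -0.4, -0.2]
gripper_width: 0.0608
finger_force: 0.0
```

Emit:
move_arm:
  plan:
    - [[-0.076,0.466,0],0,72]
    - [[-0.076,0.466,0],0,72]
    - [[-0.076,0.466,0],0,72]
    - [[-0.076,0.466,0],0,75]
    - [[-0.076,0.466,0],0,75]
    - [[-0.076,0.466,0],0,75]
    - [[-0.076,0.466,0],0,75]
    - [[-0.076,0.466,0],0,75]
    - [[-0.076,0.466,0],0,75]
    - [[-0.076,0.466,0],0,75]

```text
t: 19.05
position: [0.5677, 0.2555, 0.2303]
ee_rot: [0.048, 0.999, 0.002, -0.001]
ft_force: [-0.1, 0.1, -0.5]
gripper_width: 0.0653
finger_force: 0.0
```

Emit:
move_arm:
  plan:
    - [[0,0,0],0,75]
    - [[0,0,0],0,75]
    - [[0,0,0],0,75]

```text
t: 19.35
position: [0.569, 0.248, 0.2309]
ee_rot: [0.052, 0.999, -0.001, -0.0]
ft_force: [-0.2, -0.7, 0.0]
gripper_width: 0.0651
finger_force: 0.0
```

Run:
```python
from h import *
s,im=snap("wrist","w7")
print(rim(im,"green",s,.098),proj("wrist",(.571,.250,.098),s))
go((.571,.250,.131),174,s)
```

```text
(254, 177, 71, 85) [287.9288 227.0773]
TCP [0.569  0.248  0.2309] yaw 174.1 t 19.4 w 0.0651 -> shift [-0.0018  0.0024  0.0998] roll 0.001
```

The green rim is also where predicted, within 2 px.

Emit:
move_arm:
  plan:
    - [[-0.002,0.003,0.04],0,75]
    - [[-0.002,0.003,0.08],0,75]
    - [[-0.002,0.003,0.0995],0,75]
    - [[-0.002,0.003,0.0995],0,75]
    - [[-0.002,0.003,0.0995],0,30]
    - [[-0.002,0.003,0.0995],0,30]
    - [[-0.002,0.003,0.0995],0,30]
    - [[-0.002,0.003,0.05],0,30]
    - [[-0.002,0.003,0.01],0,30]
    - [[-0.002,0.003,-0.02],0,30]

```text
t: 20.4
position: [0.5716, 0.2535, 0.2553]
ee_rot: [0.051, 0.999, 0.001, 0.002]
ft_force: [0.2, -0.4, -2.2]
gripper_width: 0.0493
finger_force: 19.7
```

Emit:
move_arm:
  plan:
    - [[0,0,0],0,30]
    - [[0.081,-0.388,0],0,30]
    - [[0.081,-0.388,0],0,30]
    - [[0.081,-0.388,0],0,30]
    - [[0.081,-0.388,0],0,30]
    - [[0.081,-0.388,0],0,30]
    - [[0.081,-0.388,0],0,30]
    - [[0.081,-0.388,0],0,30]
    - [[0.081,-0.388,0],0,30]
    - [[0.081,-0.388,0],0,30]

```text
t: 21.4
position: [0.448, -0.1325, 0.2509]
ee_rot: [0.057, 0.998, -0.002, -0.001]
ft_force: [0.2, -0.3, -1.2]
gripper_width: 0.0487
finger_force: 19.9
```

Emit:
move_arm:
  plan:
    - [[0,0,0],0,30]
    - [[0,0,0],0,30]
    - [[0,0,0],0,30]

```text
t: 21.7
position: [0.4516, -0.1233, 0.2515]
ee_rot: [0.049, 0.999, 0.0, -0.0]
ft_force: [-0.4, -0.4, -1.8]
gripper_width: 0.0487
finger_force: 19.9
```

Run:
```python
from h import *
s,im=snap("wrist","w8");print(s["finger_force"],s["ft_force"])
go((.4496,-.1274,.1295),174,s);print(proj("wrist",(.4455,-.283,.096),s),proj("wrist",(.4463,-.206,.096),s))
```

```text
19.873593205988886 [-0.4472 -0.4173 -1.8486]
TCP [ 0.4516 -0.1233  0.2515] yaw 174.4 t 21.7 w 0.0487 -> shift [ 0.0016 -0.0044  0.122 ] roll 0.006
[ 79.1123 226.6287] [177.0724 218.41  ]
```

View pics/w8.png

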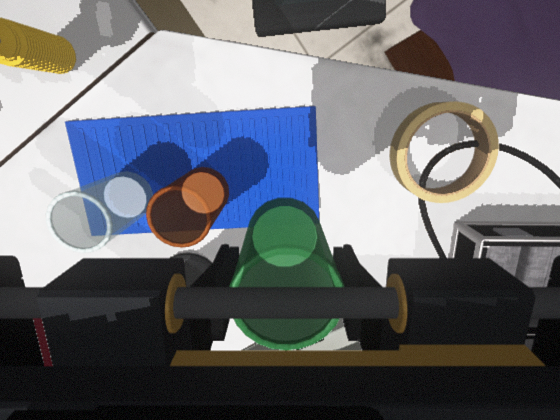

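Clear (rim 81,220) and amber (rim 181,215) both stand on the mat. I'll lower the green jar.

Emit:
move_arm:
  plan:
    - [[0.002,-0.004,0.04],0,30]
    - [[0.002,-0.004,0.08],0,30]
    - [[0.002,-0.004,0.1],0,30]
    - [[0.002,-0.004,0.112],0,30]
    - [[0.002,-0.004,0.12],0,30]
    - [[0.002,-0.004,0.123],0,30]
    - [[0.002,-0.004,0.123],0,30]
    - [[0.002,-0.004,0.123],0,30]
    - [[0.002,-0.004,0.123],0,30]

```text
t: 22.65
position: [0.4503, -0.1288, 0.1307]
ee_rot: [0.051, 0.999, -0.001, 0.001]
ft_force: [-3.1, 0.7, 6.9]
gripper_width: 0.049
finger_force: 20.0
```

Emit:
move_arm:
  plan:
    - [[0,0,0],0,70]
    - [[0,0,0],0,70]
    - [[0,0,0],0,70]
    - [[0,0,0],0,70]
    - [[0,0,-0.03],0,70]
    - [[0,0,-0.07],0,70]
    - [[0,0,-0.11],0,70]
    - [[0,0,-0.15],0,70]
    - [[0,0,-0.18],0,70]
    - [[0,0,-0.18],0,70]

```text
t: 23.65
position: [0.4509, -0.1293, 0.3128]
ee_rot: [0.051, 0.999, -0.002, 0.003]
ft_force: [0.3, 0.3, -0.7]
gripper_width: 0.0606
finger_force: 0.0
```

Run:
```python
from h import *
s=read_state();print(s["ft_force"])
go((.547,-.2435,.32),174,s);go((.50,-.2435,.36),174,s)
```

```text
[ 0.3468  0.2666 -0.7257]
TCP [ 0.4509 -0.1293  0.3128] yaw 174.2 t 23.6 w 0.0606 -> shift [-0.1073 -0.1039 -0.0061] roll 0.003
TCP [ 0.4509 -0.1293  0.3128] yaw 174.2 t 23.6 w 0.0606 -> shift [-0.0608 -0.1088 -0.0464] roll 0.003
```

Emit:
move_arm:
  plan:
    - [[-0.03,-0.108,-0.056],0,60]
    - [[-0.03,-0.108,-0.056],0,60]
    - [[-0.03,-0.108,-0.056],0,60]
    - [[-0.03,-0.108,-0.056],0,60]
    - [[-0.03,-0.108,-0.056],0,60]
    - [[-0.03,-0.108,-0.056],0,60]

```text
t: 24.25
position: [0.4676, -0.2375, 0.3637]
ee_rot: [0.05, 0.999, 0.001, -0.001]
ft_force: [0.2, 0.8, 0.2]
gripper_width: 0.0526
finger_force: 0.0
```

Run:
```python
from h import *
s,im=snap("wrist","w9")
print(s["position"],yaw(s));print(proj("wrist",(.547,-.2435,.122),s),proj("wrist",(.547,-.2435,.219),s))
for p in((.4455,-.283),(.4463,-.206),(.4496,-.128)):print(proj("wrist",(*p,.096),s))
```

```text
[ 0.4676 -0.2375  0.3637] 174.2951747674492
[286.4335 261.8041] [286.7894 313.7731]
[240.428  168.4197]
[312.1007 162.0848]
[385.4948 157.94  ]
```

View pics/w9.png

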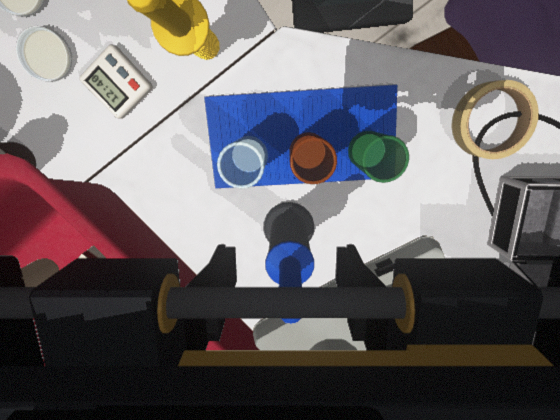

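The jars stand in a row with rims at clear (241,163), amber (313,158) and green (385,157). The brush guard is at (290,263). I'll refine all of these.

Run:
```python
from h import *
im=cv2.imread("pics/w9.png");s=read_state();hsv=cv2.cvtColor(im,cv2.COLOR_BGR2HSV)
m=cv2.inRange(hsv,(100,120,60),(130,255,255));m[:235]=0;m[285:]=0;m[:,:255]=0;m[:,330:]=0
ys,xs=np.nonzero(m);print("guard",xs.min(),xs.max(),ys.min(),ys.max())
# left/right extent by widest row
w=[(xs[ys==r].max()-xs[ys==r].min()+1,r,(xs[ys==r].max()+xs[ys==r].min())/2) for r in np.unique(ys)];b=max(w);b=(b[0],np.mean([q[1] for q in w if q[0]>=b[0]-1]),b[2]);print(b)
print("brush at",ray("wrist",(b[2],b[1]),.126,s), "dia",b[0]/339*.34)
for n,x0,lo,hi in(("clear",241,(0,0,185),(180,255,255)),("amber",313,(3,130,60),(15,255,255)),("green",385,(50,100,50),(85,255,255))):
    k=cv2.inRange(hsv,lo,hi);k[:140]=0;k[195:]=0;k[:,:x0-27]=0;k[:,x0+27:]=0
    if n=="clear":k[:,:218]=0
    ys,xs=np.nonzero(k)
    c=max(cv2.findContours(k,cv2.RETR_EXTERNAL,cv2.CHAIN_APPROX_NONE)[0],key=cv2.contourArea)
    x,y,ww,h=cv2.boundingRect(c);r=.025/.335*339*.98
    # rim: outermost low/side extent
    print(n,(x,y,ww,h),"rim by box",ray("wrist",((x+ww/2-.5),y+h-.5-r),.096,s))
```

```text
guard 266 313 241 284
(np.int64(48), np.float64(264.0), np.float64(289.5))
brush at [ 0.5481 -0.2405  0.126 ] dia 0.048141592920353984
clear (218, 142, 50, 53) rim by box [ 0.4471 -0.2812  0.096 ]
amber (291, 140, 46, 44) rim by box [ 0.4428 -0.2044  0.096 ]
green (358, 140, 50, 42) rim by box [ 0.4479 -0.1313  0.096 ]
```

Emit:
move_arm:
  plan:
    - [[-0.08,0.005,0],0,50]
    - [[-0.08,0.005,0],0,50]
    - [[-0.08,0.005,0],0,50]
    - [[-0.08,0.005,0],0,50]
    - [[-0.08,0.005,0.04],0,50]
    - [[-0.08,0.005,0.04],0,50]
    - [[-0.08,0.005,0.04],0,50]

```text
t: 25.0
position: [0.5465, -0.2426, 0.3251]
ee_rot: [0.051, 0.999, -0.001, -0.001]
ft_force: [0.4, -0.4, 0.2]
gripper_width: 0.0436
finger_force: 0.0
```

Run:
```python
from h import *
s,im=snap("wrist","w10")
go((.548,-.2405,.223),174,s);print(s["ft_force"])
print(proj("wrist",(.548,-.2405,.126),s),proj("wrist",(.548,-.2405,.219),s))
```

```text
TCP [ 0.5465 -0.2426  0.3251] yaw 174.1 t 25.0 w 0.0436 -> shift [-0.0014  0.0024  0.1021] roll 0.002
[ 0.4352 -0.365   0.2397]
[287.5334 202.0307] [288.0984 240.6457]
```

View pics/w10.png

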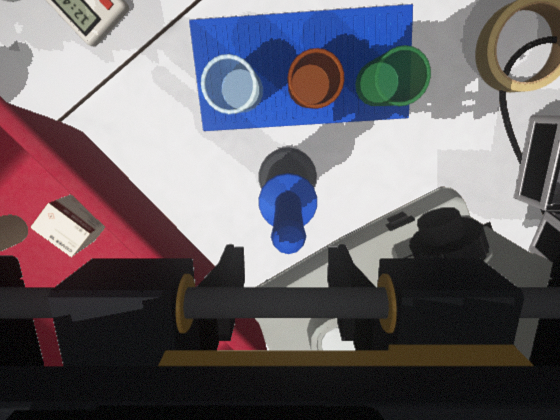

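The knob is at (289,240) and the guard at (288,200), both as predicted. I'll descend, grip and lift out.

Emit:
move_arm:
  plan:
    - [[-0.001,0.002,0.04],0,50]
    - [[-0.001,0.002,0.08],0,50]
    - [[-0.001,0.002,0.102],0,50]
    - [[-0.001,0.002,0.102],0,50]
    - [[-0.001,0.002,0.102],0,50]
    - [[-0.001,0.002,0.102],0,5]
    - [[-0.001,0.002,0.102],0,5]
    - [[-0.001,0.002,0.102],0,5]
    - [[-0.001,0.002,0.102],0,5]
    - [[-0.001,0.002,0.102],0,5]
  squeeze: 25

```text
t: 26.05
position: [0.5493, -0.2408, 0.2235]
ee_rot: [0.051, 0.999, -0.0, 0.001]
ft_force: [-0.2, -0.4, 3.2]
gripper_width: 0.0213
finger_force: 25.0
```

Run:
```python
from h import *
s=read_state();print(s["position"],yaw(s),s["gripper_width"],s["finger_force"],s["ft_force"])
```

```text
[ 0.5493 -0.2408  0.2235] 174.15858965577857 0.021305497243007746 24.996740743517876 [-0.2248 -0.3774  3.2176]
```

Emit:
move_arm:
  plan:
    - [[0,0,-0.02],0,5]
    - [[0,0,-0.05],0,5]
    - [[0,0,-0.08],0,5]
    - [[0,0,-0.11],0,5]
    - [[0,0,-0.14],0,5]
    - [[0,0,-0.16],0,5]
    - [[0.03,0,-0.16],0,5]
    - [[0.03,0,-0.16],0,5]
    - [[0.03,0,-0.16],0,5]
    - [[0.03,0,-0.16],0,5]

```text
t: 27.05
position: [0.5193, -0.2376, 0.3823]
ee_rot: [0.051, 0.999, 0.0, -0.0]
ft_force: [-0.5, 0.6, 0.1]
gripper_width: 0.0212
finger_force: 25.0
```

Run:
```python
from h import *
s,im=snap("wrist","w11");print(s["position"],s["ft_force"],s["finger_force"])
for p in((.441,-.2825),(.444,-.2045),(.4496,-.128)):print(proj("wrist",(*p,.096),s))
print("tip",proj("wrist",s["position"]-[0,0,.2115],s))
```

```text
[ 0.5193 -0.2376  0.3823] [-0.5025  0.5617  0.0531] 24.99495194060728
[236.1289 113.6772]
[308.4718 108.9594]
[380.0121 106.8776]
tip [284.7126 196.8989]
```

View pics/w11.png

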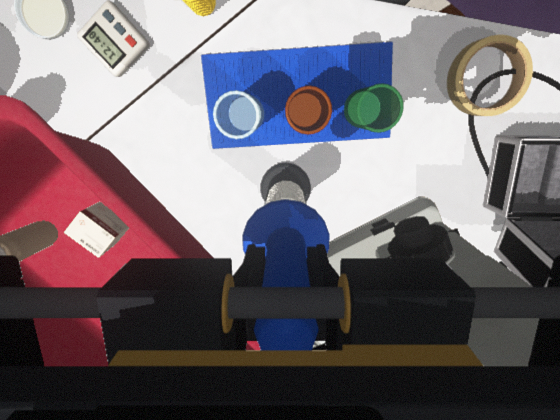

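Rims are at clear (238,114), amber (308,109) and green (379,108), where predicted to 2 px, and the brush hangs straight. That was my last picture, so the rest goes by numbers. I'll move over the clear jar.

Emit:
move_arm:
  plan:
    - [[0.0735,-0.051,0],0,5]
    - [[0.0735,-0.051,0],0,5]
    - [[0.0735,-0.051,0],0,5]
    - [[0.0735,-0.051,0.03],0,5]
    - [[0.0735,-0.051,0.05],0,5]
    - [[0.0735,-0.051,0.05],0,5]
    - [[0.0735,-0.051,0.05],0,5]

```text
t: 27.8
position: [0.4415, -0.2804, 0.333]
ee_rot: [0.05, 0.999, 0.0, 0.0]
ft_force: [0.1, 0.2, -0.5]
gripper_width: 0.0213
finger_force: 25.0
```

```bash
cat >> h.py <<'E'
def jars(s,im,exp):
    "rim centres near expected pixel by Hough circle in a window; exp: {name:(x,y)}"
    g=cv2.cvtColor(im,cv2.COLOR_RGB2GRAY);out={}
    K,T=cam("wrist",s)
    for n,p in exp.items():
        uv=proj("wrist",(*p,.096),s);D=T[2,3]-.096;r=.025*339/(D*1.0)
        x0,y0=int(uv[0]-55),int(uv[1]-55)
        if x0<0:x0=0
        if y0<0:y0=0
        w=g[y0:y0+110,x0:x0+110]
        if min(w.shape)<60:out[n]=None;continue
        c=cv2.HoughCircles(cv2.GaussianBlur(w,(3,3),0),cv2.HOUGH_GRADIENT,1,60,param1=120,param2=10,minRadius=int(r*.88),maxRadius=int(r*1.1)+1)
        out[n]=None if c is None else [(ray("wrist",(q[0]+x0,q[1]+y0),.096,s)[:2].round(4),q[2].round(1)) for q in c[0][:2]]
        print(n,"exp px",uv.round(1),"r",round(r,1),out[n],"win",(x0,y0))
E
python3 - <<'E'
from h import *
im=cv2.imread("pics/w11.png")[:,:,::-1].copy()
s0={"position":np.array([.5193,-.2376,.3823]),"ee_rot":np.array([.051,.9987,0,0])}
e={"clear":(.441,-.281),"amber":(.444,-.2045),"green":(.4496,-.128)}
jars(s0,im,e)
s,im=snap("wrist","w12");print(s["ft_force"]);go((.441,-.281,.2375),174.15,s)
jars(s,im,e)
E
```

```text
clear exp px [237.5 113.5] r 22.3 [(array([ 0.4407, -0.2831]), np.float32(19.9))] win (182, 58)
amber exp px [308.5 108.9] r 22.3 [(array([ 0.4445, -0.2056]), np.float32(21.1))] win (253, 53)
green exp px [380.  106.8] r 22.3 [(array([ 0.452 , -0.1318]), np.float32(24.4))] win (325, 51)
[ 0.1049  0.2462 -0.5075]
TCP [ 0.4415 -0.2804  0.333 ] yaw 174.2 t 27.8 w 0.0213 -> shift [ 0.0005 -0.0008  0.0955] roll 0.002
clear exp px [283.9 190. ] r 25.7 [(array([ 0.4411, -0.2845]), np.float32(23.9))] win (228, 135)
amber exp px [360.7 185.5] r 25.7 [(array([ 0.4448, -0.2067]), np.float32(23.9))] win (305, 130)
green exp px [438.  183.5] r 25.7 [(array([ 0.4462, -0.1315]), np.float32(28.4))] win (382, 128)
```

Emit:
move_arm:
  plan:
    - [[0,-0.002,0.015],0,5]
    - [[0,-0.002,0.03],0,5]
    - [[0,-0.002,0.045],0,5]
    - [[0,-0.002,0.05],0,5]
    - [[0,-0.002,0.05],0,5]

```text
t: 28.35
position: [0.44, -0.2824, 0.2813]
ee_rot: [0.051, 0.999, 0.001, -0.001]
ft_force: [0.1, -0.2, -1.3]
gripper_width: 0.0218
finger_force: 25.0
```

Run:
```python
from h import *
s=read_state();print(s["ft_force"],s["moment"],s["gripper_width"]);go((.441,-.2825,.2375),174.15,s)
```

```text
[ 0.1166 -0.1547 -1.2613] [ 0.0853 -0.1723 -0.002 ] 0.02175576569844654
TCP [ 0.44   -0.2824  0.2813] yaw 174.2 t 28.4 w 0.0218 -> shift [-0.001  -0.      0.0438] roll 0.001
```

No contact force, and the tip is in the mouth. I'll brush down, up and down.

Emit:
move_arm:
  plan:
    - [[0,0,0.015],0,5]
    - [[0,0,0.03],0,5]
    - [[0,0,0.04],0,5]
    - [[0,0,0.044],0,5]
    - [[0,0,0.044],0,5]
    - [[0,0,0.044],0,5]
    - [[0,0,0.044],0,5]

```text
t: 29.05
position: [0.4409, -0.2829, 0.2392]
ee_rot: [0.051, 0.999, -0.0, 0.0]
ft_force: [0.4, 0.4, -1.0]
gripper_width: 0.0212
finger_force: 25.0
```

Emit:
move_arm:
  plan:
    - [[0,0,-0.02],0,5]
    - [[0,0,-0.04],0,5]
    - [[0,0,-0.049],0,5]
    - [[0,0,-0.049],0,5]
    - [[0,0,-0.049],0,5]
    - [[0,0,-0.049],0,5]

```text
t: 29.65
position: [0.4401, -0.2826, 0.2867]
ee_rot: [0.051, 0.999, 0.0, -0.001]
ft_force: [0.1, 0.9, -1.2]
gripper_width: 0.0218
finger_force: 25.0
```

Emit:
move_arm:
  plan:
    - [[0,0,0.015],0,5]
    - [[0,0,0.03],0,5]
    - [[0,0,0.045],0,5]
    - [[0,0,0.049],0,5]
    - [[0,0,0.049],0,5]
    - [[0,0,0.049],0,5]
    - [[0,0,0.049],0,5]

```text
t: 30.35
position: [0.441, -0.2829, 0.2393]
ee_rot: [0.051, 0.999, -0.0, 0.0]
ft_force: [0.4, -0.1, -0.9]
gripper_width: 0.0214
finger_force: 25.0
```

Run:
```python
from h import *
s=read_state();print(s["ft_force"],s["moment"],s["gripper_width"]);go((.448,-.13,.345),174.15,s)
```

```text
[ 0.3562 -0.0886 -0.8818] [ 0.0873 -0.0973  0.0053] 0.021368549773545863
TCP [ 0.441  -0.2829  0.2393] yaw 174.2 t 30.4 w 0.0214 -> shift [ 0.0085  0.1528 -0.1058] roll 0.000
```

Emit:
move_arm:
  plan:
    - [[0,0,-0.03],0,5]
    - [[0,0,-0.07],0,5]
    - [[0,0,-0.11],0,5]
    - [[0,0,-0.11],0,5]
    - [[0.008,0.04,-0.11],0,5]
    - [[0.008,0.08,-0.11],0,5]
    - [[0.008,0.12,-0.11],0,5]
    - [[0.008,0.153,-0.11],0,5]
    - [[0.008,0.153,-0.11],0,5]
    - [[0.008,0.153,-0.11],0,5]

```text
t: 31.35
position: [0.4482, -0.1292, 0.3487]
ee_rot: [0.05, 0.999, -0.001, -0.0]
ft_force: [-0.0, -1.3, -0.5]
gripper_width: 0.0219
finger_force: 25.0
```

Run:
```python
from h import *
e={"clear":(.441,-.2825),"amber":(.4445,-.2055),"green":(.448,-.130)}
s,im=snap("wrist","w13");print(s["ft_force"]);go((.448,-.13,.2375),174.15,s)
jars(s,im,e)
hsv=cv2.cvtColor(im,cv2.COLOR_RGB2HSV)
for n,lo,hi in(("amber",(3,130,60),(15,255,255)),("green",(50,100,50),(85,255,255))):
    k=cv2.inRange(hsv,lo,hi);k[260:]=0
    c=max(cv2.findContours(k,cv2.RETR_EXTERNAL,cv2.CHAIN_APPROX_NONE)[0],key=cv2.contourArea);x,y,w,h=cv2.boundingRect(c)
    print(n,(x,y,w,h),[ray("wrist",q,.096,s)[:2] for q in((x,y+h/2),(x+w,y+h/2),(x+w/2,y),(x+w/2,y+h))])
```

```text
[-0.0177 -1.2789 -0.4713]
TCP [ 0.4482 -0.1292  0.3487] yaw 174.3 t 31.4 w 0.0219 -> shift [ 0.0002 -0.0005  0.1112] roll 0.002
clear exp px [139.7 194.4] r 24.5 [(array([ 0.44  , -0.2825]), np.float32(21.8))] win (84, 139)
amber exp px [212.6 190.6] r 24.5 [(array([ 0.4425, -0.2032]), np.float32(25.2)), (array([ 0.4965, -0.1547]), np.float32(23.0))] win (157, 135)
green exp px [284.7 186.9] r 24.5 [(array([ 0.4441, -0.1214]), np.float32(25.2))] win (229, 131)
amber (191, 160, 53, 54) [array([ 0.4385, -0.2274]), array([ 0.4439, -0.1723]), array([ 0.4133, -0.1954]), array([ 0.4704, -0.2044])]
green (263, 157, 48, 45) [array([ 0.438 , -0.1516]), array([ 0.4429, -0.102 ]), array([ 0.4172, -0.1245]), array([ 0.4645, -0.1292])]
```

Emit:
move_arm:
  plan:
    - [[0.001,0.001,0.02],0,5]
    - [[0.001,0.001,0.04],0,5]
    - [[0.001,0.001,0.055],0,5]
    - [[0.001,0.001,0.065],0,5]
    - [[0.001,0.001,0.065],0,5]
    - [[0.001,0.001,0.065],0,5]

```text
t: 32.0
position: [0.4474, -0.1293, 0.284]
ee_rot: [0.051, 0.999, 0.0, 0.0]
ft_force: [-0.4, 0.2, -1.1]
gripper_width: 0.0211
finger_force: 25.0
```

Run:
```python
from h import *
s=read_state();print(s["ft_force"],s["moment"],s["gripper_width"]);go((.447,-.1275,.2375),174.15,s)
```

```text
[-0.3674  0.1511 -1.128 ] [ 0.0488 -0.1511 -0.0349] 0.021121580852208843
TCP [ 0.4474 -0.1293  0.284 ] yaw 174.1 t 32.0 w 0.0211 -> shift [0.0006 0.0017 0.0465] roll -0.001
```

Emit:
move_arm:
  plan:
    - [[0,0.001,0.015],0,5]
    - [[0,0.001,0.03],0,5]
    - [[0,0.001,0.04],0,5]
    - [[0,0.001,0.046],0,5]
    - [[0,0.001,0.046],0,5]
    - [[0,0.001,0.046],0,5]
    - [[0,0.001,0.046],0,5]

```text
t: 32.7
position: [0.4478, -0.1278, 0.2383]
ee_rot: [0.051, 0.999, -0.0, 0.0]
ft_force: [0.6, -0.4, -0.6]
gripper_width: 0.0212
finger_force: 25.0
```

Emit:
move_arm:
  plan:
    - [[0,0,-0.02],0,5]
    - [[0,0,-0.04],0,5]
    - [[0,0,-0.049],0,5]
    - [[0,0,-0.049],0,5]
    - [[0,0,-0.049],0,5]
    - [[0,0,-0.049],0,5]

```text
t: 33.3
position: [0.4469, -0.1276, 0.2858]
ee_rot: [0.051, 0.999, 0.0, -0.001]
ft_force: [0.0, 0.3, -1.0]
gripper_width: 0.0213
finger_force: 25.0
```

Emit:
move_arm:
  plan:
    - [[0,0,0.015],0,5]
    - [[0,0,0.03],0,5]
    - [[0,0,0.045],0,5]
    - [[0,0,0.049],0,5]
    - [[0,0,0.049],0,5]
    - [[0,0,0.049],0,5]
    - [[0,0,0.049],0,5]

```text
t: 34.0
position: [0.4478, -0.1278, 0.2383]
ee_rot: [0.051, 0.999, -0.0, 0.001]
ft_force: [0.3, -0.4, -1.1]
gripper_width: 0.0215
finger_force: 25.0
```

Run:
```python
from h import *
s=read_state();print(s["ft_force"],s["moment"],s["gripper_width"]);go((.4445,-.2055,.345),174.15,s)
```

```text
[ 0.2501 -0.4057 -1.1132] [ 0.1355 -0.0962 -0.0387] 0.02149757446193977
TCP [ 0.4478 -0.1278  0.2383] yaw 174.2 t 34.0 w 0.0215 -> shift [-0.0047 -0.0777 -0.1067] roll 0.000
```

Emit:
move_arm:
  plan:
    - [[0,0,-0.03],0,5]
    - [[0,0,-0.07],0,5]
    - [[0,0,-0.11],0,5]
    - [[0,0,-0.11],0,5]
    - [[-0.004,-0.04,-0.11],0,5]
    - [[-0.004,-0.077,-0.11],0,5]
    - [[-0.004,-0.077,-0.11],0,5]
    - [[-0.004,-0.077,-0.11],0,5]
    - [[-0.004,-0.077,-0.11],0,5]

```text
t: 34.9
position: [0.4438, -0.2035, 0.3475]
ee_rot: [0.05, 0.999, 0.0, -0.0]
ft_force: [0.2, 0.4, -0.3]
gripper_width: 0.0215
finger_force: 25.0
```

Run:
```python
from h import *
e={"clear":(.441,-.2825),"amber":(.4445,-.2055),"green":(.447,-.1275)}
s,im=snap("wrist","w14");print(s["ft_force"]);go((.4445,-.205,.2375),174.15,s)
jars(s,im,e)
hsv=cv2.cvtColor(im,cv2.COLOR_RGB2HSV)
for n,lo,hi in(("amber",(3,130,60),(15,255,255)),("green",(50,100,50),(85,255,255))):
    k=cv2.inRange(hsv,lo,hi);k[260:]=0
    c=max(cv2.findContours(k,cv2.RETR_EXTERNAL,cv2.CHAIN_APPROX_NONE)[0],key=cv2.contourArea);x,y,w,h=cv2.boundingRect(c)
    print(n,(x,y,w,h),[ray("wrist",q,.096,s)[:2] for q in((x,y+h/2),(x+w,y+h/2),(x+w/2,y),(x+w/2,y+h))])
```

```text
[ 0.1553  0.4008 -0.2791]
TCP [ 0.4438 -0.2035  0.3475] yaw 174.2 t 34.9 w 0.0215 -> shift [-0.0008 -0.0015  0.11  ] roll 0.002
clear exp px [209.3 192.1] r 24.6 [(array([ 0.4537, -0.324 ]), np.float32(25.1)), (array([ 0.4168, -0.2648]), np.float32(23.6))] win (154, 137)
amber exp px [282.9 188.2] r 24.6 [(array([ 0.4372, -0.2073]), np.float32(23.8))] win (227, 133)
green exp px [358.  183.2] r 24.6 [(array([ 0.4493, -0.1291]), np.float32(23.9))] win (302, 128)
amber (261, 158, 47, 44) [array([ 0.4336, -0.2272]), array([ 0.4384, -0.1788]), array([ 0.4134, -0.2007]), array([ 0.4595, -0.2054])]
green (326, 155, 55, 55) [array([ 0.4429, -0.1605]), array([ 0.4486, -0.1037]), array([ 0.4174, -0.1309]), array([ 0.4755, -0.1334])]
```

Emit:
move_arm:
  plan:
    - [[0,0,0.02],0,5]
    - [[0,0,0.04],0,5]
    - [[0,0,0.055],0,5]
    - [[0,0,0.065],0,5]
    - [[0,0,0.065],0,5]
    - [[0,0,0.065],0,5]

```text
t: 35.55
position: [0.4439, -0.2045, 0.2831]
ee_rot: [0.051, 0.999, -0.0, 0.0]
ft_force: [-0.8, -1.5, -0.2]
gripper_width: 0.0212
finger_force: 25.0
```

Run:
```python
from h import *
s=read_state();print(s["ft_force"],s["moment"],s["gripper_width"]);go((.444,-.2035,.2375),174.15,s)
```

```text
[-0.8171 -1.5235 -0.2232] [ 0.0789 -0.1662  0.0146] 0.021214718249708803
TCP [ 0.4439 -0.2045  0.2831] yaw 174.2 t 35.5 w 0.0212 -> shift [-0.      0.0011  0.0456] roll 0.001
```

Emit:
move_arm:
  plan:
    - [[0,0.001,0.015],0,5]
    - [[0,0.001,0.03],0,5]
    - [[0,0.001,0.04],0,5]
    - [[0,0.001,0.045],0,5]
    - [[0,0.001,0.045],0,5]
    - [[0,0.001,0.045],0,5]
    - [[0,0.001,0.045],0,5]

```text
t: 36.25
position: [0.444, -0.2038, 0.2381]
ee_rot: [0.051, 0.999, -0.0, 0.0]
ft_force: [0.2, 0.4, -0.6]
gripper_width: 0.0216
finger_force: 25.0
```

Emit:
move_arm:
  plan:
    - [[0,0,-0.02],0,5]
    - [[0,0,-0.04],0,5]
    - [[0,0,-0.049],0,5]
    - [[0,0,-0.049],0,5]
    - [[0,0,-0.049],0,5]
    - [[0,0,-0.049],0,5]

```text
t: 36.85
position: [0.4431, -0.2035, 0.2858]
ee_rot: [0.051, 0.999, 0.0, -0.001]
ft_force: [0.2, 0.5, -0.5]
gripper_width: 0.0213
finger_force: 25.0
```

Emit:
move_arm:
  plan:
    - [[0,0,0.015],0,5]
    - [[0,0,0.03],0,5]
    - [[0,0,0.045],0,5]
    - [[0,0,0.049],0,5]
    - [[0,0,0.049],0,5]
    - [[0,0,0.049],0,5]
    - [[0,0,0.049],0,5]

```text
t: 37.55
position: [0.4441, -0.2038, 0.2382]
ee_rot: [0.051, 0.999, -0.0, 0.0]
ft_force: [-0.4, 0.1, -0.2]
gripper_width: 0.0217
finger_force: 25.0
```

Run:
```python
from h import *
s=read_state();print(s["ft_force"],s["moment"],s["gripper_width"]);go((.5493,-.2408,.385),174.15,s)
```

```text
[-0.3624  0.1483 -0.2316] [ 0.1297 -0.1979 -0.06  ] 0.021679916500328154
TCP [ 0.4441 -0.2038  0.2382] yaw 174.2 t 37.5 w 0.0217 -> shift [-0.1086 -0.0262 -0.1467] roll 0.000
```

Brushing is done. I'll return the brush over the stand and measure the jars from there, as in w11.

Emit:
move_arm:
  plan:
    - [[0,0,-0.03],0,5]
    - [[0,0,-0.07],0,5]
    - [[0,0,-0.11],0,5]
    - [[0,0,-0.147],0,5]
    - [[0,0,-0.147],0,5]
    - [[-0.04,-0.013,-0.147],0,5]
    - [[-0.079,-0.026,-0.147],0,5]
    - [[-0.079,-0.026,-0.147],0,5]
    - [[-0.079,-0.026,-0.147],0,5]
    - [[-0.079,-0.026,-0.147],0,5]

```text
t: 38.55
position: [0.5194, -0.2364, 0.385]
ee_rot: [0.05, 0.999, -0.0, 0.0]
ft_force: [-0.7, -0.4, 0.2]
gripper_width: 0.0217
finger_force: 25.0
```

```bash
cat >> h.py <<'E'
def rect(im,s,z=.096):
    "metric top view on plane z: x .33..0.53 down, y -.40..-.05 right, 1 mm/px"
    w=np.array([[.33,-.40],[.33,-.05],[.53,-.05],[.53,-.40]])
    src=np.float32([proj("wrist",(*p,z),s) for p in w]);dst=np.float32([[0,0],[350,0],[350,200],[0,200]])
    return cv2.warpPerspective(im,cv2.getPerspectiveTransform(src,dst),(350,200))
E
python3 - <<'E'
from h import *
e={"clear":(.441,-.2825),"amber":(.444,-.2035),"green":(.447,-.1275)}
s,im=snap("wrist","w15");go((.5493,-.2408,.2235),174.15,s)
jars(s,im,e)
s0={"position":np.array([.5193,-.2376,.3823]),"ee_rot":np.array([.051,.9987,0,0])}
a=rect(cv2.imread("pics/w11.png")[:,:,::-1].copy(),s0);b=rect(im,s)
d=cv2.absdiff(a,b).max(2);d=cv2.morphologyEx((d>50).astype(np.uint8),cv2.MORPH_OPEN,np.ones((3,3)))
n,l,st,ce=cv2.connectedComponentsWithStats(d)
for i in range(1,n):
    if st[i,4]>60:print(st[i],"x %.3f y %.3f"%(.33+ce[i][1]/1000,-.40+ce[i][0]/1000))
for nm,r in(("before",a),("after",b)):
    g=cv2.GaussianBlur(cv2.cvtColor(r,cv2.COLOR_RGB2GRAY),(3,3),0)
    c=cv2.HoughCircles(g,cv2.HOUGH_GRADIENT,1,40,param1=120,param2=12,minRadius=22,maxRadius=27)
    print(nm,[(round(.33+q[1]/1000,4),round(-.40+q[0]/1000,4),q[2]) for q in c[0][:6]] if c is not None else None)
E
```

```text
TCP [ 0.5194 -0.2364  0.385 ] yaw 174.2 t 38.5 w 0.0217 -> shift [-0.0301 -0.0013  0.1615] roll 0.001
clear exp px [235.6 113.5] r 22.2 [(array([ 0.4509, -0.3217]), np.float32(19.9))] win (180, 58)
amber exp px [308.4 108.8] r 22.2 [(array([ 0.4455, -0.2057]), np.float32(20.5))] win (253, 53)
green exp px [378.9 104.4] r 22.2 [(array([ 0.449 , -0.1291]), np.float32(24.4))] win (323, 49)
[  86   72   97   73 3097] x 0.435 y -0.265
[ 58 101  28  42 802] x 0.452 y -0.329
[ 96 104  16  27 297] x 0.447 y -0.296
before [(np.float32(0.4425), np.float32(-0.2855), np.float32(23.0)), (np.float32(0.4515), np.float32(-0.1295), np.float32(25.2)), (np.float32(0.4445), np.float32(-0.2055), np.float32(23.9)), (np.float32(0.5245), np.float32(-0.2375), np.float32(26.4))]
after [(np.float32(0.4525), np.float32(-0.3195), np.float32(22.9)), (np.float32(0.4515), np.float32(-0.1285), np.float32(25.2)), (np.float32(0.4425), np.float32(-0.2055), np.float32(24.1)), (np.float32(0.5245), np.float32(-0.2385), np.float32(26.4))]
```

The clear jar was knocked, after its brushing, to about (0.451,-0.319), which is just outside the permitted zone. I'll hang the brush first, then move the jar back.

Emit:
move_arm:
  plan:
    - [[-0.03,-0.001,0],0,5]
    - [[-0.03,-0.001,0],0,5]
    - [[-0.03,-0.001,0.02],0,5]
    - [[-0.03,-0.001,0.02],0,5]
    - [[-0.03,-0.001,0.02],0,5]

```text
t: 39.1
position: [0.5484, -0.2415, 0.366]
ee_rot: [0.051, 0.999, -0.002, 0.0]
ft_force: [0.7, -0.4, -0.7]
gripper_width: 0.0216
finger_force: 25.0
```

Run:
```python
from h import *
s=read_state();print(s["ft_force"]);go((.5493,-.2408,.2235),174.15,s)
```

```text
[ 0.6671 -0.3983 -0.675 ]
TCP [ 0.5484 -0.2415  0.366 ] yaw 174.1 t 39.1 w 0.0216 -> shift [-0.0008  0.0012  0.1425] roll -0.000
```

Emit:
move_arm:
  plan:
    - [[-0.001,0.001,0.02],0,5]
    - [[-0.001,0.001,0.04],0,5]
    - [[-0.001,0.001,0.06],0,5]
    - [[-0.001,0.001,0.08],0,5]
    - [[-0.001,0.001,0.1],0,5]
    - [[-0.001,0.001,0.12],0,5]
    - [[-0.001,0.001,0.13],0,5]
    - [[-0.001,0.001,0.14],0,5]
    - [[-0.001,0.001,0.14],0,5]
    - [[-0.001,0.001,0.14],0,5]

```text
t: 40.1
position: [0.5508, -0.2409, 0.2256]
ee_rot: [0.051, 0.999, -0.0, 0.001]
ft_force: [0.3, 0.4, -1.3]
gripper_width: 0.0214
finger_force: 25.0
```

Run:
```python
from h import *
s=read_state();print(s["ft_force"]);go((.5493,-.2408,.2235),174.15,s)
```

```text
[ 0.2895  0.3722 -1.2989]
TCP [ 0.5508 -0.2409  0.2256] yaw 174.2 t 40.1 w 0.0214 -> shift [ 0.0015 -0.0001  0.0021] roll 0.000
```

Emit:
move_arm:
  plan:
    - [[0.001,0,0.002],0,5]
    - [[0.001,0,0.002],0,5]
    - [[0.001,0,0.002],0,50]
    - [[0.001,0,0.002],0,50]
    - [[0.001,0,0.002],0,50]
    - [[0.001,0,0.002],0,50]
    - [[0.001,0,-0.03],0,50]
    - [[0.001,0,-0.07],0,50]
    - [[0.001,0,-0.11],0,50]
    - [[0.001,0,-0.15],0,50]

```text
t: 41.1
position: [0.5492, -0.2405, 0.3762]
ee_rot: [0.051, 0.999, -0.0, -0.0]
ft_force: [0.7, 0.5, -0.7]
gripper_width: 0.0434
finger_force: 0.0
```

Emit:
move_arm:
  plan:
    - [[0.063,-0.066,0],0,75]
    - [[0.063,-0.066,0],0,75]
    - [[0.063,-0.066,0],0,75]
    - [[0.063,-0.066,0],0,75]
    - [[0.063,-0.066,0],0,75]

```text
t: 41.6
position: [0.4807, -0.2988, 0.3748]
ee_rot: [0.05, 0.999, 0.0, 0.0]
ft_force: [0.3, 0.7, -0.6]
gripper_width: 0.0647
finger_force: 0.0
```

Run:
```python
from h import *
s,im=snap("wrist","w16");print(s["position"],yaw(s))
b=rect(im,s)
g=cv2.GaussianBlur(cv2.cvtColor(b,cv2.COLOR_RGB2GRAY),(3,3),0)
c=cv2.HoughCircles(g,cv2.HOUGH_GRADIENT,1,40,param1=120,param2=12,minRadius=22,maxRadius=27)
for q in c[0][:6]:print(round(.33+q[1]/1000,4),round(-.40+q[0]/1000,4),q[2])
# clear jar extents along row x=.45 and column y=-.319 on the rim plane
r=int((.452-.33)*1000);k=int((-.319+.40)*1000)
print("row",list(g[r-1:r+2,30:140].mean(0).astype(int)));print("col",list(g[70:180,k-1:k+2].mean(1).astype(int)))
# brush guard after hanging, top camera
s,t=snap("top","t16");h=cv2.cvtColor(t,cv2.COLOR_RGB2HSV);m=cv2.inRange(h,(105,120,60),(130,255,255));m[:150]=0;m[200:]=0;m[:,:325]=0;m[:,370:]=0
ys,xs=np.nonzero(m);print("blue box",xs.min(),xs.max(),ys.min(),ys.max())
h0=cv2.cvtColor(cv2.imread("pics/top0.png"),cv2.COLOR_BGR2HSV);m=cv2.inRange(h0,(105,120,60),(130,255,255));m[:150]=0;m[200:]=0;m[:,:325]=0;m[:,370:]=0
ys,xs=np.nonzero(m);print("at start",xs.min(),xs.max(),ys.min(),ys.max())
```

```text
[ 0.4807 -0.2988  0.3748] 174.25617667211472
0.4495 -0.1305 26.4
0.4495 -0.3195 24.0
0.4435 -0.2055 22.9
0.5165 -0.2495 26.4
row [np.int64(233), np.int64(233), np.int64(233), np.int64(232), np.int64(232), np.int64(232), np.int64(231), np.int64(231), np.int64(231), np.int64(231), np.int64(231), np.int64(232), np.int64(232), np.int64(232), np.int64(232), np.int64(232), np.int64(231), np.int64(231), np.int64(231), np.int64(231), np.int64(231), np.int64(232), np.int64(231), np.int64(229), np.int64(230), np.int64(231), np.int64(217), np.int64(192), np.int64(175), np.int64(170), np.int64(170), np.int64(169), np.int64(169), np.int64(170), np.int64(170), np.int64(168), np.int64(164), np.int64(160), np.int64(163), np.int64(179), np.int64(203), np.int64(221), np.int64(223), np.int64(214), np.int64(195), np.int64(175), np.int64(164), np.int64(162), np.int64(162), np.int64(162), np.int64(162), np.int64(162), np.int64(162), np.int64(161), np.int64(161), np.int64(162), np.int64(163), np.int64(162), np.int64(161), np.int64(162), np.int64(162), np.int64(162), np.int64(161), np.int64(161), np.int64(1
[... 1620 characters left out ...]
102), np.int64(116), np.int64(134), np.int64(149), np.int64(154), np.int64(153), np.int64(164), np.int64(195), np.int64(221), np.int64(227), np.int64(221), np.int64(217), np.int64(220), np.int64(226), np.int64(231), np.int64(232), np.int64(232), np.int64(233), np.int64(233), np.int64(233), np.int64(233), np.int64(233), np.int64(233), np.int64(233), np.int64(233), np.int64(232), np.int64(231), np.int64(230), np.int64(230), np.int64(230), np.int64(231), np.int64(231), np.int64(231), np.int64(230), np.int64(231), np.int64(231), np.int64(230), np.int64(230), np.int64(230), np.int64(230), np.int64(230), np.int64(231), np.int64(231), np.int64(231)]
blue box 338 349 168 187
at start 339 355 167 187
```

The clear jar is at (0.4505,-0.319), 50 mm across as it should be. I'll pick it up high on the wall and set it back in its place.

Emit:
move_arm:
  plan:
    - [[0.028,-0.023,0.04],0,75]
    - [[0.028,-0.023,0.08],0,75]
    - [[0.028,-0.023,0.12],0,75]
    - [[0.028,-0.023,0.12],0,75]
    - [[0.028,-0.023,0.12],0,75]

```text
t: 42.2
position: [0.4509, -0.3188, 0.2554]
ee_rot: [0.05, 0.999, 0.0, 0.0]
ft_force: [1.3, 0.3, 0.9]
gripper_width: 0.0652
finger_force: 0.0
```

Run:
```python
from h import *
s,im=snap("wrist","w17");print(s["ft_force"]);go((.4505,-.319,.137),174.15,s)
```

```text
[1.2719 0.3419 0.9355]
TCP [ 0.4509 -0.3188  0.2554] yaw 174.3 t 42.2 w 0.0652 -> shift [ 0.0004 -0.0003  0.1184] roll 0.003
```

Emit:
move_arm:
  plan:
    - [[0,0,0.04],0,75]
    - [[0,0,0.08],0,75]
    - [[0,0,0.105],0,75]
    - [[0,0,0.118],0,75]
    - [[0,0,0.118],0,75]
    - [[0,0,0.118],0,75]
    - [[0,0,0.118],0,30]
    - [[0,0,0.118],0,30]
    - [[0,0,0.118],0,30]
    - [[0,0,0.118],0,30]
  squeeze: 20

```text
t: 43.25
position: [0.4504, -0.3206, 0.1376]
ee_rot: [0.051, 0.999, -0.001, 0.001]
ft_force: [-0.9, -1.1, 4.7]
gripper_width: 0.0498
finger_force: 19.9
```

Run:
```python
from h import *
s=read_state();print(s["ft_force"],s["finger_force"]);go((.443,-.2835,s["position"][2]),174.15,s)
```

```text
[-0.909  -1.0794  4.669 ] 19.94787918152724
TCP [ 0.4504 -0.3206  0.1376] yaw 174.1 t 43.2 w 0.0498 -> shift [ 0.0111  0.0361 -0.0001] roll -0.000
```

Emit:
move_arm:
  plan:
    - [[0,0,-0.012],0,30]
    - [[0,0,-0.012],0,30]
    - [[0.011,0.018,-0.012],0,30]
    - [[0.011,0.034,-0.012],0,30]
    - [[0.011,0.034,-0.012],0,30]
    - [[0.011,0.034,-0.012],0,30]
    - [[0.011,0.034,-0.005],0,30]
    - [[0.011,0.034,-0.001],0,30]
    - [[0.011,0.034,0],0,30]
    - [[0.011,0.034,0],0,30]

```text
t: 44.25
position: [0.4428, -0.2863, 0.1373]
ee_rot: [0.051, 0.999, -0.001, 0.0]
ft_force: [-1.3, -0.3, 6.3]
gripper_width: 0.0496
finger_force: 20.0
```

Emit:
move_arm:
  plan:
    - [[0,0,0],0,30]
    - [[0,0,0],0,68]
    - [[0,0,0],0,68]
    - [[0,0,0],0,68]
    - [[0,0,0],0,68]
    - [[0,0,-0.03],0,68]
    - [[0,0,-0.08],0,68]
    - [[0,0,-0.13],0,68]
    - [[0,0,-0.18],0,68]
    - [[0,0,-0.22],0,68]

```text
t: 45.25
position: [0.4428, -0.2846, 0.3595]
ee_rot: [0.051, 0.999, -0.001, 0.001]
ft_force: [0.3, -0.5, 0.2]
gripper_width: 0.0593
finger_force: 0.0
```

Run:
```python
from h import *
s,im=snap("wrist","w18");print(s["position"],yaw(s))
b=rect(im,s)
g=cv2.GaussianBlur(cv2.cvtColor(b,cv2.COLOR_RGB2GRAY),(3,3),0)
c=cv2.HoughCircles(g,cv2.HOUGH_GRADIENT,1,40,param1=120,param2=12,minRadius=22,maxRadius=27)
for q in c[0][:6]:print(round(.33+q[1]/1000,4),round(-.40+q[0]/1000,4),q[2])
```

```text
[ 0.4428 -0.2846  0.3595] 174.19325094928203
0.4425 -0.2865 25.2
0.4495 -0.1295 25.2
0.4445 -0.2065 25.2
0.5095 -0.2505 25.2
```

All three jars are on the mat: clear (0.4425,-0.2865), amber (0.4445,-0.2065) and green (0.4495,-0.1295). Next comes the lid.

Emit:
move_arm:
  plan:
    - [[-0.0315,0.45,0],1.4,40]
    - [[-0.0315,0.45,0],1.4,40]
    - [[-0.0315,0.45,0],1.4,40]
    - [[-0.0315,0.45,0],1.4,40]
    - [[-0.0315,0.45,0],1.4,30]
    - [[-0.0315,0.45,0],1.4,30]
    - [[-0.0315,0.45,0],1.4,30]
    - [[-0.0315,0.45,0],1.4,30]
    - [[-0.0315,0.45,0],1.4,30]
    - [[-0.0315,0.45,0],1.4,30]

```text
t: 46.3
position: [0.5145, 0.1253, 0.357]
ee_rot: [0.628, 0.778, 0.0, -0.0]
ft_force: [0.6, -1.2, 0.6]
gripper_width: 0.0263
finger_force: 0.0
```

Emit:
move_arm:
  plan:
    - [[0,0,0],0.17,30]
    - [[0,0,0],0.17,30]
    - [[0,0,0],0.17,30]
    - [[0,0,0],0.17,30]

```text
t: 46.7
position: [0.5144, 0.1231, 0.3575]
ee_rot: [0.69, 0.724, -0.0, 0.0]
ft_force: [-0.5, -0.3, 0.8]
gripper_width: 0.0263
finger_force: 0.0
```

Run:
```python
from h import *
s,im=snap("wrist","w19");s2,t=snap("top","t19")
go((.6756,.162,.231),84,s);go((.6756,.162,.30),84,s)
p=np.array([.6756,.162,.18]);y=np.array([.1063,.9943,0])
print("bar ends in wrist",proj("wrist",p-y*.05,s),proj("wrist",p+y*.05,s))
h=cv2.cvtColor(t,cv2.COLOR_RGB2HSV);m=cv2.inRange(h,(105,120,60),(130,255,255));m[:150]=0;m[200:]=0;m[:,:325]=0;m[:,370:]=0
ys,xs=np.nonzero(m);print("brush blue",xs.min(),xs.max(),ys.min(),ys.max())
g=cv2.cvtColor(im,cv2.COLOR_RGB2GRAY)
q=proj("wrist",p+y*.02,s).astype(int);print(q,list(map(int,g[q[1],q[0]-30:q[0]+30:2])) if 30<q[0]<530 and 0<q[1]<420 else "")
```

```text
TCP [0.5144 0.1231 0.3575] yaw 92.8 t 46.7 w 0.0263 -> shift [0.0311 0.1629 0.1265] roll 0.154
TCP [0.5144 0.1231 0.3575] yaw 92.8 t 46.7 w 0.0263 -> shift [0.031  0.1629 0.0575] roll 0.154
bar ends in wrist [469.3601 228.2307] [509.6055 106.3775]
brush blue 338 355 167 187
[496 145] [33, 37, 42, 41, 45, 43, 40, 36, 190, 244, 244, 247, 140, 80, 108, 138, 161, 186, 195, 203, 200, 87, 89, 81, 82, 73, 76, 79, 82, 83]
```

The brush hangs exactly as at the start. I'll move above the open lid's handle.

Emit:
move_arm:
  plan:
    - [[0.031,0.163,0.02],0.154,30]
    - [[0.031,0.163,0.02],0.154,30]
    - [[0.031,0.163,0.02],0.154,30]
    - [[0.031,0.163,0.02],0.154,30]
    - [[0.031,0.163,0.02],0.154,30]
    - [[0.031,0.163,0.02],0.154,30]
    - [[0.031,0.163,0.02],0.154,30]

```text
t: 47.5
position: [0.6748, 0.1629, 0.3386]
ee_rot: [0.743, 0.669, 0.0, 0.0]
ft_force: [-0.1, -0.0, 0.2]
gripper_width: 0.0266
finger_force: 0.0
```

Run:
```python
from h import *
s,im=snap("wrist","w20")
go((.6756,.162,.231),84,s);print(s["ft_force"])
p=np.array([.6756,.162,.18]);y=np.array([.1063,.9943,0])
g=cv2.cvtColor(im,cv2.COLOR_RGB2GRAY)
for k in(.0,.02,.035):
    q=proj("wrist",p+y*k,s).round().astype(int);print(q,list(map(int,g[q[1],q[0]-40:q[0]+40:2])))
    e=proj("wrist",p+y*k+[.01,0,0],s);print(e)
```

```text
TCP [0.6748 0.1629 0.3386] yaw 84.0 t 47.5 w 0.0266 -> shift [-0.0009  0.0008  0.1076] roll -0.000
[-0.0934 -0.0005  0.2247]
[287 215] [88, 251, 248, 250, 250, 255, 73, 50, 48, 52, 57, 52, 41, 43, 47, 41, 44, 89, 148, 178, 203, 224, 207, 192, 94, 73, 251, 248, 250, 249, 245, 73, 96, 96, 96, 97, 93, 92, 94, 97]
[300.1334 213.7666]
[287 190] [148, 251, 249, 250, 250, 252, 54, 54, 53, 51, 52, 44, 46, 45, 47, 42, 41, 93, 150, 180, 202, 221, 211, 196, 116, 53, 252, 247, 250, 249, 249, 240, 241, 242, 243, 201, 78, 83, 100, 92]
[300.5149 188.679 ]
[288 171] [251, 248, 250, 250, 254, 94, 55, 52, 53, 49, 51, 46, 41, 39, 42, 46, 52, 129, 167, 189, 211, 217, 203, 185, 74, 103, 252, 248, 250, 249, 242, 242, 242, 241, 241, 242, 241, 243, 242, 241]
[300.8122 169.1284]
```

The bar shows within 1 mm of the expected place. I'll descend and pinch it.

Emit:
move_arm:
  plan:
    - [[-0.001,0.001,0.04],0,30]
    - [[-0.001,0.001,0.08],0,30]
    - [[-0.001,0.001,0.107],0,30]
    - [[-0.001,0.001,0.107],0,30]
    - [[-0.001,0.001,0.107],0,30]
    - [[-0.001,0.001,0.107],0,0]
    - [[-0.001,0.001,0.107],0,0]
    - [[-0.001,0.001,0.107],0,0]
    - [[-0.001,0.001,0.107],0,0]
  squeeze: 12

```text
t: 48.45
position: [0.6766, 0.163, 0.2326]
ee_rot: [0.743, 0.669, 0.001, 0.0]
ft_force: [-1.8, -0.9, 6.2]
gripper_width: 0.0104
finger_force: 12.0
```

Run:
```python
from h import *
s=read_state();print(s["gripper_width"],s["finger_force"],s["ft_force"]);go((.4856,.1842,.1342),84,s)
```

```text
0.010443568109347481 12.00119823217392 [-1.8394 -0.9128  6.1896]
TCP [0.6766 0.163  0.2326] yaw 84.0 t 48.5 w 0.0104 -> shift [ 0.001  -0.1923  0.098 ] roll -0.000
```

The grip is on the bar, and the displacement to shut (-0.192, 0.098) matches the arc exactly. I'll swing it shut.

Emit:
move_arm:
  plan:
    - [[0,-0.013,-0.005],0,0]
    - [[0,-0.026,-0.009],0,0]
    - [[0,-0.036,-0.011],0,0]
    - [[0,-0.046,-0.012],0,0]
    - [[0,-0.057,-0.0125],0,0]
    - [[0,-0.067,-0.012],0,0]
    - [[0,-0.078,-0.011],0,0]
    - [[0,-0.088,-0.009],0,0]
    - [[0,-0.098,-0.006],0,0]
    - [[0,-0.107,-0.003],0,0]

```text
t: 49.45
position: [0.5687, 0.1743, 0.2331]
ee_rot: [0.743, 0.669, 0.0, -0.001]
ft_force: [2.1, 5.1, 0.0]
gripper_width: 0.0105
finger_force: 12.0
```

Emit:
move_arm:
  plan:
    - [[0,-0.01,0.004],0,0]
    - [[0,-0.019,0.009],0,0]
    - [[0,-0.028,0.014],0,0]
    - [[0,-0.036,0.02],0,0]
    - [[0,-0.044,0.027],0,0]
    - [[0,-0.051,0.034],0,0]
    - [[0,-0.058,0.042],0,0]
    - [[0,-0.064,0.051],0,0]
    - [[0,-0.069,0.059],0,0]
    - [[0,-0.074,0.068],0,0]

```text
t: 50.45
position: [0.496, 0.1813, 0.1649]
ee_rot: [0.743, 0.669, 0.0, 0.0]
ft_force: [1.4, 5.0, -1.1]
gripper_width: 0.0101
finger_force: 12.0
```

Emit:
move_arm:
  plan:
    - [[0,-0.004,0.01],0,0]
    - [[0,-0.008,0.02],0,0]
    - [[0,-0.01,0.028],0,0]
    - [[0,-0.011,0.033],0,0]
    - [[0,-0.011,0.033],0,0]
    - [[0,-0.011,0.033],0,0]

```text
t: 51.05
position: [0.4856, 0.1823, 0.1325]
ee_rot: [0.743, 0.669, 0.0, 0.0]
ft_force: [0.6, 3.2, -0.2]
gripper_width: 0.0104
finger_force: 12.0
```

Run:
```python
from h import *
s=read_state();print(s["gripper_width"],s["finger_force"],s["ft_force"]);go((.4856,.1842,.1342),84,s)
```

```text
0.010425169677988672 11.99765458703041 [ 0.643   3.2239 -0.244 ]
TCP [0.4856 0.1823 0.1325] yaw 84.0 t 51.0 w 0.0104 -> shift [ 0.0019 -0.0002 -0.0017] roll -0.000
```

The lid is shut. I'll release, rise, and check the final state against the start.

Emit:
move_arm:
  plan:
    - [[0,0,0],0,28]
    - [[0,0,0],0,28]
    - [[0,0,0],0,28]
    - [[0,0,-0.03],0,28]
    - [[0,0,-0.07],0,28]
    - [[0,0,-0.12],0,28]
    - [[0,0,-0.17],0,28]
    - [[0,0,-0.2],0,28]
    - [[0,0,-0.2],0,28]
    - [[0,0,-0.2],0,28]

```text
t: 52.05
position: [0.4855, 0.1821, 0.3327]
ee_rot: [0.743, 0.669, 0.0, 0.001]
ft_force: [-0.5, -0.9, -0.6]
gripper_width: 0.0243
finger_force: 0.0
```

Run:
```python
from h import *
s,im=snap("wrist","w21");print(s["position"],s["ft_force"])
g=cv2.cvtColor(im,cv2.COLOR_RGB2GRAY)
for k in(-.02,.02):
    q=proj("wrist",(.4847+.106*k,.1825+k,.082),s).round().astype(int);print(q,list(map(int,g[q[1],q[0]-20:q[0]+20:2])))
s,t=snap("top","t21");h=cv2.cvtColor(t,cv2.COLOR_RGB2HSV)
for n,lo,hi in(("amber",(3,130,60),(15,255,255)),("green",(50,90,50),(85,255,255))):
    m=cv2.inRange(h,lo,hi);m[:195]=0;m[255:]=0;m[:,:285]=0;m[:,:]&=255;m[:,385:]=0
    c=cv2.findContours(m,cv2.RETR_EXTERNAL,cv2.CHAIN_APPROX_NONE)[0];b=max(c,key=cv2.contourArea);print(n,cv2.boundingRect(b))
for n,p in(("clear",(.4425,-.2845)),("amber",(.4445,-.2045)),("green",(.4475,-.1285))):print(n,"exp rim",proj("top",(*p,.096)),"base",proj("top",(*p,.004)))
d=cv2.absdiff(t[:,:,::-1],cv2.imread("pics/top0.png")).max(2)
for n,(x,y,w,hh) in(("tape",(238,213,36,36)),("timer",(398,238,30,32)),("bottles",(134,124,28,52)),("brush",(330,165,30,40)),("case",(162,160,86,55))):print(n,"changed px",int((d[y:y+hh,x:x+w]>60).sum()),"of",w*hh)
# clear rim via circle, top view
roi=cv2.cvtColor(t,cv2.COLOR_RGB2GRAY)[195:255,340:390];c=cv2.HoughCircles(roi,cv2.HOUGH_GRADIENT,1,30,param1=100,param2=8,minRadius=7,maxRadius=11);print(None if c is None else c[0][:2]+[340,195,0])
```

```text
[0.4855 0.1821 0.3327] [-0.4703 -0.9209 -0.5704]
[285 206] [245, 89, 58, 46, 201, 232, 229, 230, 136, 184, 215, 223, 203, 151, 130, 134, 134, 132, 132, 131]
[285 168] [152, 140, 224, 232, 230, 229, 231, 231, 137, 181, 211, 216, 206, 147, 136, 135, 134, 135, 136, 133]
amber (327, 218, 10, 8)
green (307, 223, 4, 2)
clear exp rim [363.2609 216.6359] base [358.3193 222.6419]
amber exp rim [335.6134 217.1121] base [332.3589 223.0901]
green exp rim [309.3175 217.1923] base [307.6683 223.1654]
tape changed px 61 of 1296
timer changed px 0 of 960
bottles changed px 498 of 1456
brush changed px 3 of 1200
case changed px 409 of 4730
[[364.5 215.5   9.3]]
```

```bash
python3 -c "
from station import *
print(job_done())"
```

```text
the job is handed in; nothing more can be done
None
```

The job is handed in at about 52 s of the 210 s allowed, and no verdict came back: all three jars were brushed clear, green, amber and stand on the mat, the brush hangs in its stand, and the lid is shut. The clear jar was knocked aside after its brushing, so I set it back in place. In the final check the timer showed no change and the tape almost none. The bottles' area of the picture did change; I put that down to the arm blocking the view but did not confirm it.

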